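Clamp the stick-blender support bar on a braising pot

TASK

Lay the blender support bar across the braising pot so that it rests on the rim with both its feet hanging outside the pot. Then, with the lever still open, draw the sliding leg in until its inner edge meets the red line, and while you hold the leg there squeeze the green cam lever fully closed against the leg's black handle. Finish still pinching lever and handle together, with the leg on the red line and the bar lying level on the pot; do not let go, shift the pot, or disturb the blender, the spice jar or the shaker.

Things in the scene. Friction and masses are not known exactly. Their poses are not given: they have to be found in the camera images.
- pot_rim (a point): Centre of the mouth of an open, empty aluminium braising pot, 130 mm tall: round, upright wall, outer diameter 300 mm, wall 4 mm, 4.5 kg, standing loose on the work surface. Two loop handles stick out 40 mm on the pot's own +x and -x sides, 100 mm up, below the rim; they are not used. z up.
- bar_grip (a point): Loose aluminium bar, 26 mm wide (x), 12 mm thick (z, up), along its own y; 0.55 kg with its leg. Point: in the bar, half-way up, near the centre of mass; pinch it here across its width from above. Bar from y -190 to +200 mm; fixed foot at the -y end, sliding leg near the +y end. Both feet reach 30 mm below the bar, which stands on them at first. On the pot's rim this point is 136 mm above the table.
- blender_ring (a point): Centre of the dark open ring (70 mm across, level with the bar, fixed to it) that will take a blender's shaft. It sticks out on the bar's +x side, 113 mm from bar_grip towards bar -y. Not to be handled. Axes as the bar.
- fixed_foot (a point): Point on the inner face (it looks to bar +y) of the bar's fixed foot, a dark steel block 34 x 12 x 46 mm: 26 mm below bar_grip's height and 188 mm from it towards bar -y. Axes as the bar.
- leg_foot (a point): Point on the inner face (it looks to bar -y) of the sliding leg's foot (36 mm wide, 12 mm thick, outwards), 26 mm below bar_grip's height. With the leg on the red line this face is 118 mm from bar_grip towards bar +y; the feet are then 306 mm apart inside, so the 300 mm pot fits between them with 3 mm at each side. Axes as the bar.
- red_line (a point): Outer edge of the red line (6 mm wide) round the bar, on its top, 96 mm from bar_grip towards bar +y. The leg is right when the inner edge of its two dark steel cheeks, which run beside the bar, meets this edge. Two black lines further in are for smaller pots.
- leg_slide (a joint): Position of the sliding leg along the bar in m: 0 with its inner edge on the red line, growing as it moves out (bar +y); at the start 0.018 to 0.042. It slides with about 1.2 N of friction and is held fast by the cam once the lever is closed.
- handle_mid (a point): Centre of the grip zone of the leg's black upright handle, 61 mm above bar_grip's height; 26 mm wide (bar x), 12 mm thick (bar y): faces 6 mm to either side of the point. It ends 25 mm above the point; the steel cheeks end 35 mm below it. With the leg on the red line the point is 124 mm from bar_grip towards bar +y. Moves with the leg. Axes as the bar.
- leg_handle: The same black handle as a body; its origin is on the leg's inner face, at the bottom of the foot. Axes as the bar.
- lever_turn (a joint): Angle of the green cam lever in rad: 0 closed (upright, flat against the handle's inner face), growing as its tip swings to the bar's middle (bar -y); at the start 0.50 to 0.65, stop at 0.8. It stays where it is left (1 to 2 N at the tip). Over the last 0.25 rad the cam bites and needs about 10 N; 20 N at handle_mid's height closes it. Closing pushes the leg outwards, so hold the leg.
- lever: The green cam lever: a paddle 22 mm wide (bar x), 8 mm thick, its tip 64 mm above its pivot pin. Origin on the pin, 15 mm to bar -y of handle_mid and 40 mm below it. Own z runs up the paddle. Closed, lever and handle together are 20 to 21 mm thick along the bar: from handle_mid 6 mm outwards and 15 mm inwards.
- blender_mid (a point): Bystander: a cordless grey stick blender about 400 mm long, lying on the work surface on the far left of the pot. Leave it alone.
- spice_jar_mid (a point): Bystander: an amber glass spice jar with black lid, diameter 54 mm, 100 mm tall; the point is at half its height. Leave it standing.
- shaker_mid (a point): Bystander: a steel shaker, diameter 60 mm, 88 mm tall; the point is at half its height. Leave it standing.

How it is judged:
By the outcome, as a careful person would: the job done as asked, in the order asked, and still so for the second after the job is handed in, while the arm keeps its last pose, push and grip.
It also fails if it takes over 70 s, if anything falls off the work surface, if the arm or the gripper's body presses on something with over 40 N, if the wrist force passes 120 N, or if a joint passes its speed limit or range.

ROBOT

A 7-joint arm with a two-finger parallel gripper is mounted at the origin on the work surface. World frame = base frame: x ahead of the robot, y to its left, z up, the work surface at z = 0. Lengths are in m, angles in degrees, forces in N, time in s.
With the tool pointing down it reaches from about 0.4 to 0.9 m from the base axis. Payload 5.5 kg.
Tool frame: the origin (TCP) lies at the very end of the fingers, on their centre line; the grasp point (between the pads) lies 19 mm behind it; z points along the fingers, y is the direction in which the jaws open and shut (so a half turn about z gives the same grasp; the last joint's range is limited). The gripper opens to 92 mm and grips with 3 to 60 N. Pads are 19 mm wide; open, the fingers measure 130 mm over their backs; the gripper's body (75 mm by 190 mm) begins 47 mm behind the grasp point.
Start: joints at [15.08, 28.699, -24.465, 88.831, 12.651, 65.22, -12.049], TCP at [0.65, 0, 0.227] pointing down, gripper open.
Joint ranges: [-164.97, 164.97], [-17.58, 116.51], [-87.97, 89.64], [11.32, 138.91], [-80.73, 260.73], [10.89, 115.49], [-147.41, 147.41]. Speed limits (degrees/s): [147.25, 147.25, 180, 180, 180, 180, 180].

INTERFACE

Orientations are given as [roll, pitch, yaw] about the fixed x, y, z axes, in that order (R = Rz(yaw) Ry(pitch) Rx(roll)).
In Python, from cell import ctrl gives the robot as it stands.
- The arm moves only by the tool drive_tool, never from a script. Its argument "motion" is a list of rows, each an object of numbers: "tx", "ty", "tz": the shift along the tool's x, y, z in mm; "ax", "ay", "az": the turn, a rotation vector about the tool's x, y, z in units of 6 degrees (1.0 is 6 degrees); "gripper": the opening, from 0 (shut) to 1 (fully open). In form: [{"tx": .., "ty": .., "tz": .., "ax": .., "ay": .., "az": .., "gripper": ..}, ...]. A call has 1 to 20 rows; each row is the pose to reach, as a shift and turn from the pose commanded when the call began, along the tool's axes at that moment; what a row does not reach only later rows make up. A row lasts 1/10 s, in which the tool goes at most 50 mm and 8.59 degrees, less where a joint would pass 70% of its speed; a pose out of reach is approached as far as the arm can. A call with a gripper value outside its range is refused whole. The fingers move at their own pace and stop on an object; "newtons" is the grip in N (left out, the last holds). Time passes only in rows, so rows that repeat a pose let the fingers close. It gives the time, the measured TCP pose, the force and the opening at its end, in the units of the state.
- ctrl.observe(): the state, without advancing time (a new reading comes with each control period).
- ctrl.read_camera(name): name is "scene" or "side" or "wrist"; returns the picture (420x560x3 uint8, blue, green, red); there is no depth.
- ctrl.calibration(name): a dict with "mtx" (3x3 intrinsics, pixels), "dist_coeffs" ([k1, k2, p1, p2, k3] as OpenCV has them; the pictures are not rectified), "eye" and "attitude" of the camera in the world. Camera axes: x right, y down, z forward; pixel columns grow to the right and rows downward; lengths in m; the calibration is good to about 2 mm. A picture is of the moment at which its call begins: read the wrist's pose just before it. calibration takes no time and is no camera call; for the wrist camera it gives the pose at the moment of the call.
- ctrl.hand_in(): hands the job in, once; it reports no verdict.
Trained networks look in the newest picture that a camera, given by its name, has taken for a name from the list of things; names that differ only in an ending like _2 or _b are one class to them, and where a whole thing is asked for, a point or a joint stands for the part that bears it (a point fixed in the world has none). Each returns a list of dicts, best first, with "p" (0 to 1); they miss things now and then, are a little off and sometimes report something else, mostly with a low value. They report only what shows in the picture. A call takes as long as a camera call.
- ctrl.find_in(label, camera): "extent" ([left, top, right, bottom] as shares, 0 to 1, of the picture: columns of its width, rows of its height, round what is visible of it).
- ctrl.mark_of(label, camera): "at" ([column, row] as shares, 0 to 1, of the picture: columns of its width, rows of its height: a listed point, or the origin of a listed thing).
The state is a dict: "time_s": time; "qpos": joint angles; "dq": joint speeds; "joint_torque": joint torques, N m; "eef_pos": TCP position; "ee_rot": TCP orientation; "ft_force": force on the tool from outside, world axes, zero at the start; "ft_torque": the same for the moment, N m; "grip_width": finger opening in m.
Only numpy, scipy, OpenCV 4.12 (cv2) and the standard library are available. Lean on these libraries where they do the work, as an engineer would, in place of code of your own. Each camera call takes 0.05 s, during which the arm holds its last target.

## Working session

There is one attempt and no reset: what is moved stays moved. The work goes in short steps, Python scripts to look and compute and a tool call to move; the robot and the scene stay as the last step left them, time stands still between calls to the robot, and variables do not carry over. Pictures are saved under pics/ and viewed, and the job is handed in when it is done.

Besides the shell and the picture viewer there is one more tool, called after ">>>" as name(argument=value, ...), one argument or row to a line, values as JSON. drive_tool: Moves the arm, as the interface text tells. Its arguments: {"type":"object","properties":{"motion":{"type":"array","items":{"type":"object","properties":{"tx":{"type":"number"},"ty":{"type":"number"},"tz":{"type":"number"},"ax":{"type":"number"},"ay":{"type":"number"},"az":{"type":"number"},"gripper":{"type":"number"}}}},"newtons":{"type":"number"}},"required":["motion"]}

```bash
mkdir -p pics; ls
cat > h.py <<'E'
import numpy as np, cv2
from cell import ctrl
from scipy.spatial.transform import Rotation as R
W,H=560,420
def snap(cam,fn):
    c=ctrl.calibration(cam); im=ctrl.read_camera(cam); cv2.imwrite('pics/'+fn,im); return im,c
def marks(cam,labels):
    o={}
    for l in labels:
        r=ctrl.mark_of(l,cam)
        o[l]=[(round(d['p'],2),round(d['at'][0]*W,1),round(d['at'][1]*H,1)) for d in r[:2]]
    return o
def ray(c,uv):
    K=np.array(c['mtx']);D=np.array(c['dist_coeffs'])
    p=cv2.undistortPoints(np.array([[uv]],float),K,D)[0,0]
    A=att(c); d=A@np.array([p[0],p[1],1.]); return np.array(c['eye'],float),d/np.linalg.norm(d)
def att(c):
    a=np.array(c['attitude'],float)
    return a if a.shape==(3,3) else R.from_euler('xyz',a,degrees=True).as_matrix()
def onz(c,uv,z):
    e,d=ray(c,uv); return e+d*(z-e[2])/d[2]
def proj(c,P):
    A=att(c); e=np.array(c['eye'],float)
    p=cv2.projectPoints(((np.atleast_2d(P)-e)@A).astype(float),np.zeros(3),np.zeros(3),np.array(c['mtx']),np.array(c['dist_coeffs']))[0]
    return p[:,0]
def tri(obs):
    A=np.zeros((3,3));b=np.zeros(3)
    for c,uv in obs:
        e,d=ray(c,uv);P=np.eye(3)-np.outer(d,d);A+=P;b+=P@e
    x=np.linalg.solve(A,b)
    return x
E
python3 - <<'E'
from h import *
print(ctrl.observe())
for cam in ['scene','side','wrist']:
    im,c=snap(cam,cam+'0.png'); print(cam,c)
E
```

```text
pics
{'time_s': 0.0, 'qpos': array([ 15.08017267,  28.75301217, -24.45318003,  88.89224885,
        12.65150186,  65.2170707 , -12.04890375]), 'dq': array([ 0.11237883,  0.06778077,  0.0163879 ,  0.05303083,  0.03749907,
        0.04467378, -0.04874945]), 'joint_torque': array([-1.62834690e-04, -5.66597199e+01, -5.81602022e+00, -2.79113513e+01,
       -6.85700797e-02,  3.08415934e-02,  1.78752666e-04]), 'eef_pos': array([ 6.49309101e-01, -4.47611382e-05,  2.25681146e-01]), 'ee_rot': array([-1.79891217e+02, -3.48101109e-03,  9.00038695e+01]), 'ft_force': array([-0.77356073, -0.15886103,  0.24050981]), 'ft_torque': array([-0.01025772,  0.00725014, -0.00115725]), 'grip_width': 0.0915207451400792}
scene {'mtx': array([[490.87995433,   0.        , 274.0341962 ],
       [  0.        , 490.87995433, 199.14087367],
       [  0.        ,   0.        ,   1.        ]]), 'dist_coeffs': array([-0.07134254,  0.        ,  0.        ,  0.        ,  0.        ]), 'eye': array([1.38526137, 0.37604738, 1.05988962]), 'attitude': array([-135.85766003,   -0.20132393,  114.29893232])}
side {'mtx': array([[526.58332323,   0.        , 272.58564953],
       [  0.        , 526.58332323, 209.48227097],
       [  0.        ,   0.        ,   1.        ]]), 'dist_coeffs': array([-0.18113339,  0.        ,  0.        ,  0.        ,  0.        ]), 'eye': array([-0.30714604, -0.91372399,  1.0930441 ]), 'attitude': array([-127.72310979,   -0.21695176,  -41.85311644])}
wrist {'mtx': array([[327.50711483,   0.        , 282.31175188],
       [  0.        , 327.50711483, 207.45809221],
       [  0.        ,   0.        ,   1.        ]]), 'dist_coeffs': array([0.01938193, 0.        , 0.        , 0.        , 0.        ]), 'eye': array([0.64945841, 0.07048837, 0.38462019]), 'attitude': array([ 1.64816378e+02,  1.15563541e-01, -2.68727577e-02])}
```

View pics/scene0.png

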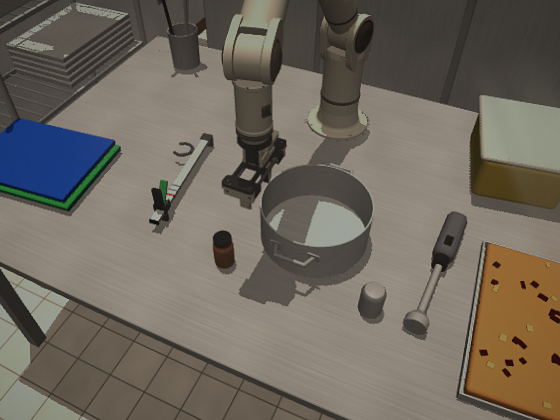

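View pics/side0.png

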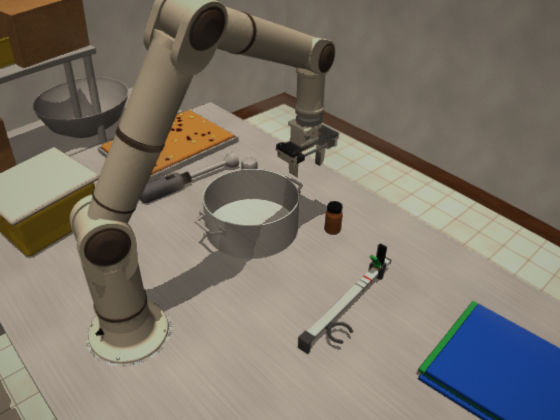

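View pics/wrist0.png

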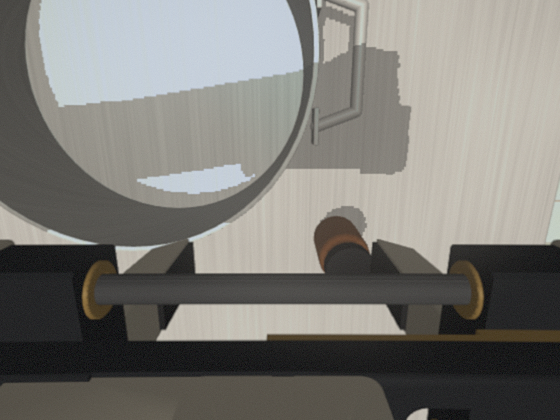

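Run:
```python
from h import *
L=['pot_rim','bar_grip','blender_ring','red_line','handle_mid','lever','spice_jar_mid','shaker_mid','blender_mid','leg_foot','fixed_foot']
cs={}; m={}
for cam in ['scene','side','wrist']:
    cs[cam]=ctrl.calibration(cam); m[cam]=marks(cam,L)
for l in L:
    print(l,{k:m[k][l] for k in m})
    ob=[(cs[k],m[k][l][0][1:]) for k in m if m[k][l] and m[k][l][0][0]>.4]
    if len(ob)>1:
        x=tri(ob); print('   ',x.round(4),[ (proj(c,x)[0]-np.array(u)).round(1).tolist() for c,u in ob])
```

```text
pot_rim {'scene': [], 'side': [(0.58, 251.0, 192.1), (0.16, 367.4, 275.3)], 'wrist': [(0.8, 105.9, 55.7)]}
    [0.5278 0.1123 0.1384] [[0.2, 0.1], [-0.7, -0.8]]
bar_grip {'scene': [(0.95, 181.3, 173.5)], 'side': [(0.57, 348.5, 296.3)], 'wrist': []}
    [ 0.5006 -0.3284  0.042 ] [[0.4, -0.1], [0.5, 0.1]]
blender_ring {'scene': [(0.74, 184.2, 149.3)], 'side': [(0.61, 340.7, 332.4)], 'wrist': []}
    [ 0.3946 -0.3908  0.0342] [[-1.3, 0.2], [-1.6, -0.2]]
red_line {'scene': [(0.78, 168.9, 194.3)], 'side': [(0.93, 366.9, 277.0)], 'wrist': []}
    [ 0.5933 -0.3139  0.0429] [[0.2, -0.0], [0.2, 0.0]]
handle_mid {'scene': [(0.61, 160.3, 194.9)], 'side': [(0.59, 381.9, 251.1)], 'wrist': []}
    [ 0.6521 -0.3024  0.0986] [[-2.3, 0.2], [-2.2, -0.1]]
lever {'scene': [(0.74, 161.0, 217.5), (0.55, 166.9, 201.5)], 'side': [(0.51, 375.2, 264.1)], 'wrist': []}
    [ 0.6678 -0.2903  0.0285] [[1.6, -0.2], [1.5, 0.1]]
spice_jar_mid {'scene': [(0.79, 225.3, 250.0)], 'side': [(0.94, 330.9, 215.4)], 'wrist': [(0.58, 340.7, 251.3)]}
    [ 0.7122 -0.0642  0.0543] [[-0.4, -0.9], [0.8, 0.0], [-0.6, -3.9]]
shaker_mid {'scene': [(0.98, 375.3, 298.6)], 'side': [(0.5, 249.3, 167.7)], 'wrist': []}
    [0.6967 0.3326 0.0496] [[-1.5, 0.6], [-1.0, -0.4]]
blender_mid {'scene': [(0.81, 438.1, 264.7), (0.52, 165.4, 199.4)], 'side': [(0.69, 375.5, 264.7), (0.65, 185.4, 176.0)], 'wrist': []}
    [0.6824 0.1173 0.0096] [[-144.9, 9.6], [-89.7, -60.1]]
leg_foot {'scene': [], 'side': [(0.81, 377.6, 274.7)], 'wrist': []}
fixed_foot {'scene': [(0.64, 206.3, 141.4)], 'side': [(0.64, 306.7, 345.4)], 'wrist': []}
    [ 0.312  -0.3551  0.018 ] [[-0.6, 0.1], [-0.7, -0.1]]
```

The pot is at about (0.528, 0.112) and the bar is near (0.50, -0.328), yaw about 8.4°. The pot's loop handles lie along world ±x, so the bar should go along world y. I'll go over the bar and refine with the wrist camera.

>>> drive_tool(
  motion=[
    {"tx": -30, "ty": -14, "tz": 0, "az": 1.2, "gripper": 1},
    {"tx": -60, "ty": -28, "az": 2.4},
    {"tx": -90, "ty": -42, "az": 3.6},
    {"tx": -120, "ty": -56, "az": 4.9},
    {"tx": -150, "ty": -70, "az": 6.2},
    {"tx": -180, "ty": -84, "az": 7.5},
    {"tx": -210, "ty": -98, "az": 8.8},
    {"tx": -240, "ty": -112, "az": 10},
    {"tx": -270, "ty": -126, "az": 11.2},
    {"tx": -300, "ty": -138, "az": 12.4},
    {"tx": -320, "ty": -146, "az": 13.3},
    {"tx": -328, "ty": -149, "az": 13.6},
    {"tx": -328, "ty": -149, "az": 13.6},
    {"tx": -328, "ty": -149, "az": 13.6},
  ],
)

```text
invalid input at $.motion[0]: expected keys tx, ty, tz, ax, ay, az, gripper
```

Run:
```python
from h import *
s=ctrl.observe(); print(s['eef_pos'],s['ee_rot'],s['qpos'])
im,c=snap('wrist','w1.png')
L=['bar_grip','blender_ring','red_line','handle_mid','fixed_foot','leg_foot','lever']
Z=dict(bar_grip=.036,blender_ring=.036,red_line=.042,handle_mid=.097,fixed_foot=.01,leg_foot=.01,lever=.057)
m=marks('wrist',L)
for l in L:
    print(l,m[l],[onz(c,x[1:],Z[l]).round(4).tolist() for x in m[l]])
im,c=snap('scene','s1.png'); snap('side','d1.png')
```

```text
[6.49987659e-01 3.50635214e-05 2.26725966e-01] [-1.79999488e+02 -1.03840317e-03  9.00016921e+01] [ 15.08126529  28.69957598 -24.46717095  88.83196403  12.65266809
  65.22113561 -12.05075539]
bar_grip [] []
blender_ring [] []
red_line [] []
handle_mid [] []
fixed_foot [] []
leg_foot [] []
lever [] []
```

View pics/w1.png

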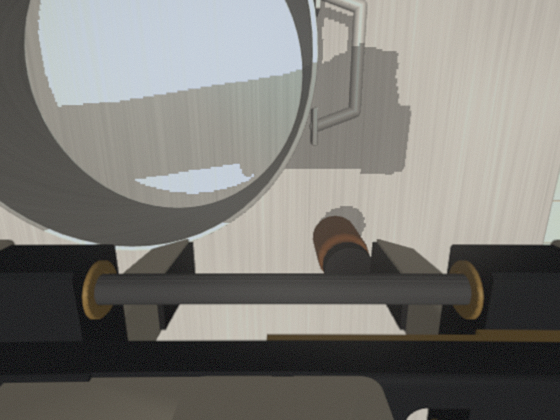

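View pics/s1.png

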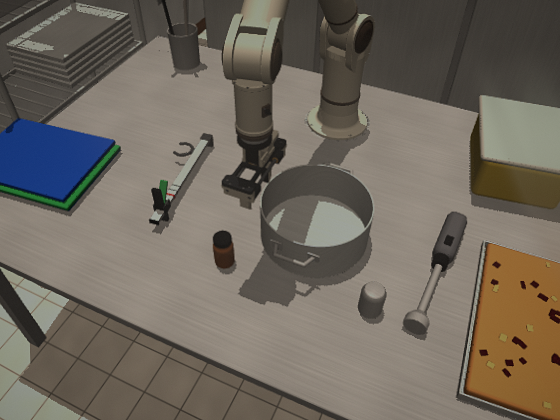

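The picture shows that nothing moved: the call was refused because all keys are needed in each row.

>>> drive_tool(
  motion=[
    {"tx": -30, "ty": -14, "tz": 0, "ax": 0, "ay": 0, "az": 1.2, "gripper": 1},
    {"tx": -60, "ty": -28, "tz": 0, "ax": 0, "ay": 0, "az": 2.4, "gripper": 1},
    {"tx": -90, "ty": -42, "tz": 0, "ax": 0, "ay": 0, "az": 3.6, "gripper": 1},
    {"tx": -120, "ty": -56, "tz": 0, "ax": 0, "ay": 0, "az": 4.9, "gripper": 1},
    {"tx": -150, "ty": -70, "tz": 0, "ax": 0, "ay": 0, "az": 6.2, "gripper": 1},
    {"tx": -180, "ty": -84, "tz": 0, "ax": 0, "ay": 0, "az": 7.5, "gripper": 1},
    {"tx": -210, "ty": -98, "tz": 0, "ax": 0, "ay": 0, "az": 8.8, "gripper": 1},
    {"tx": -240, "ty": -112, "tz": 0, "ax": 0, "ay": 0, "az": 10, "gripper": 1},
    {"tx": -270, "ty": -126, "tz": 0, "ax": 0, "ay": 0, "az": 11.2, "gripper": 1},
    {"tx": -300, "ty": -138, "tz": 0, "ax": 0, "ay": 0, "az": 12.4, "gripper": 1},
    {"tx": -320, "ty": -146, "tz": 0, "ax": 0, "ay": 0, "az": 13.3, "gripper": 1},
    {"tx": -328, "ty": -149, "tz": 0, "ax": 0, "ay": 0, "az": 13.6, "gripper": 1},
    {"tx": -328, "ty": -149, "tz": 0, "ax": 0, "ay": 0, "az": 13.6, "gripper": 1},
    {"tx": -328, "ty": -149, "tz": 0, "ax": 0, "ay": 0, "az": 13.6, "gripper": 1},
  ],
)

```text
time_s: 3.7
eef_pos: [0.5019, -0.3263, 0.2266]
ee_rot: [-179.9, -0.0, 8.6]
ft_force: [-0.4, 1.1, -1.1]
grip_width: 0.0919
```

Run:
```python
from h import *
s=ctrl.observe(); print(s['eef_pos'],s['ee_rot'],s['qpos'])
im,c=snap('wrist','w2.png')
L=['bar_grip','blender_ring','red_line','handle_mid','fixed_foot','leg_foot','lever']
Z=dict(bar_grip=.036,blender_ring=.036,red_line=.042,handle_mid=.097,fixed_foot=.01,leg_foot=.01,lever=.057)
m=marks('wrist',L)
for l in L:
    print(l,m[l],[onz(c,x[1:],Z[l]).round(4).tolist() for x in m[l]])
im,c=snap('scene','s2.png'); snap('side','d2.png')
for cam in ('scene','side'): print(cam,marks(cam,['pot_rim']))
```

```text
[ 0.5018727  -0.32628947  0.22663568] [-1.79938204e+02 -3.00849680e-02  8.60494218e+00] [ 32.94876041  21.58852279  -3.13809969  97.15744337   1.23930194
  61.30416543 -51.96006801]
bar_grip [(0.87, 281.4, 184.2)] [[0.503, -0.3246, 0.036]]
blender_ring [(0.48, 283.3, 0.7)] [[0.6762, -0.3004, 0.036]]
red_line [(0.6, 284.0, 90.6)] [[0.5976, -0.313, 0.042]]
handle_mid [(0.73, 284.2, 2.7)] [[0.6567, -0.304, 0.097]]
fixed_foot [(0.61, 277.3, 323.6)] [[0.3132, -0.3475, 0.01]]
leg_foot [(0.87, 282.2, 41.9), (0.64, 278.0, 322.0)] [[0.6468, -0.3037, 0.01], [0.3157, -0.348, 0.01]]
lever [(0.96, 284.3, 38.9)] [[0.6401, -0.3068, 0.057]]
scene {'pot_rim': [(0.75, 316.5, 202.5)]}
side {'pot_rim': [(0.71, 248.4, 193.4)]}
```

View pics/w2.png

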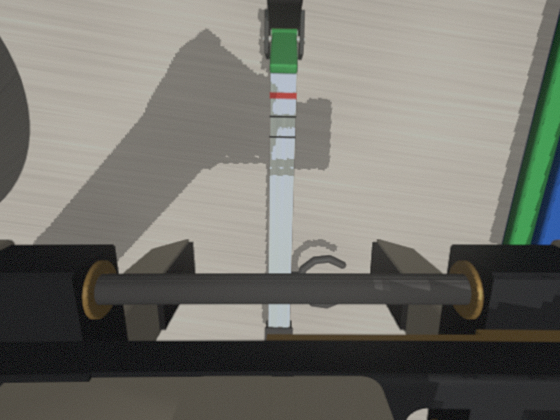

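View pics/s2.png

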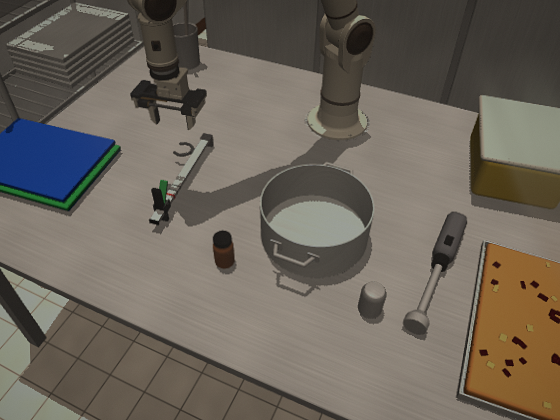

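View pics/d2.png

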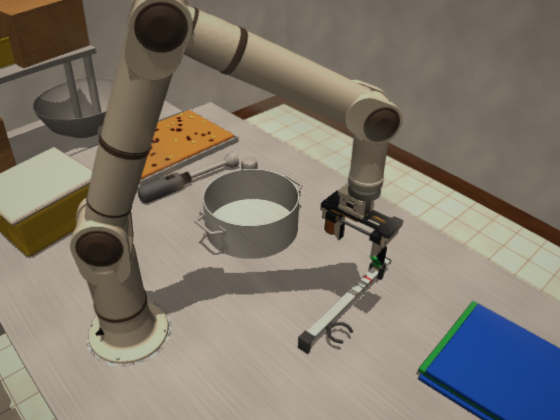

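```bash
cat > pot.py <<'E'
from h import *
from scipy.optimize import least_squares
E
python3 - <<'E'
from h import *
c=ctrl.calibration('wrist'); im=cv2.imread('pics/w2.png'); g=cv2.cvtColor(im,cv2.COLOR_BGR2GRAY).astype(int)
for r in (84,105,150,160,180,210,235,262): print(r,g[r,262:304].tolist())
print([im[r,283].tolist() for r in range(84,104)])
big=cv2.resize(im[0:140,220:350],None,fx=5,fy=4,interpolation=cv2.INTER_CUBIC);cv2.imwrite('pics/w2z.png',big)
E
```

```text
84 [121, 120, 119, 121, 120, 119, 120, 119, 128, 150, 158, 155, 157, 171, 185, 189, 188, 190, 189, 189, 188, 187, 189, 187, 188, 190, 187, 188, 189, 187, 191, 190, 190, 185, 174, 172, 174, 174, 176, 176, 174, 174]
105 [120, 115, 116, 119, 116, 118, 114, 117, 132, 150, 166, 186, 191, 187, 189, 189, 189, 187, 188, 186, 188, 189, 187, 187, 191, 187, 188, 188, 189, 189, 190, 190, 189, 169, 125, 113, 119, 121, 121, 119, 121, 122]
150 [120, 121, 121, 120, 124, 122, 119, 120, 139, 146, 162, 185, 189, 189, 188, 190, 186, 189, 189, 188, 190, 191, 189, 189, 189, 188, 188, 190, 189, 189, 191, 185, 164, 130, 121, 126, 124, 124, 126, 125, 125, 121]
160 [119, 121, 120, 121, 121, 120, 115, 119, 140, 149, 152, 156, 154, 151, 144, 139, 142, 145, 145, 145, 149, 153, 152, 154, 149, 144, 145, 143, 144, 143, 145, 139, 118, 121, 123, 123, 122, 123, 125, 123, 123, 121]
180 [172, 175, 175, 160, 128, 117, 118, 141, 187, 190, 191, 190, 191, 192, 188, 189, 189, 189, 192, 191, 189, 189, 189, 189, 190, 186, 191, 190, 190, 189, 190, 180, 171, 174, 177, 175, 174, 175, 174, 176, 175, 176]
210 [169, 167, 169, 163, 1
[... 249 characters left out ...]
191, 191, 191, 188, 189, 190, 190, 191, 189, 191, 189, 190, 189, 190, 190, 189, 190, 189, 178, 160, 168, 170, 170, 171, 171, 170, 172, 172, 171, 173, 172]
262 [174, 173, 161, 128, 116, 116, 140, 182, 190, 189, 189, 189, 189, 188, 189, 189, 190, 188, 189, 190, 189, 188, 188, 189, 190, 188, 187, 190, 179, 147, 121, 118, 118, 117, 116, 136, 166, 171, 168, 170, 170, 165]
[[201, 188, 179], [205, 192, 182], [201, 189, 181], [202, 190, 181], [203, 189, 181], [201, 189, 180], [201, 190, 179], [188, 177, 175], [142, 138, 170], [85, 88, 175], [65, 72, 175], [67, 73, 174], [68, 74, 176], [77, 79, 175], [129, 124, 179], [184, 172, 179], [203, 190, 181], [204, 191, 182], [201, 187, 179], [201, 188, 179]]
```

View pics/w2z.png

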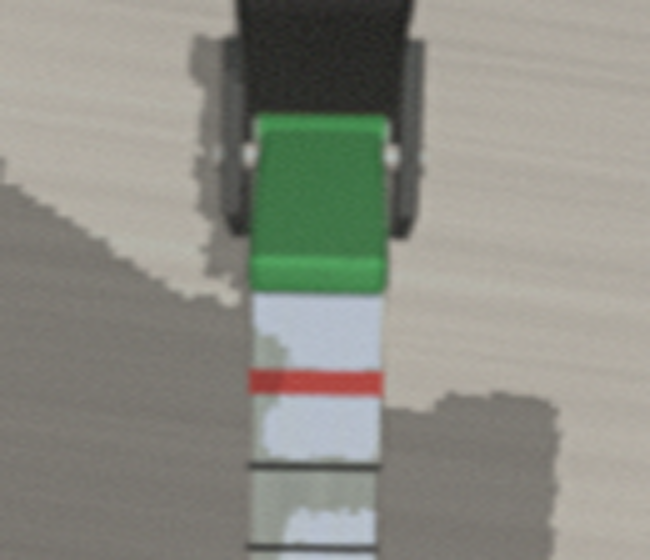

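Run:
```python
from h import *
c=ctrl.calibration('wrist'); s=ctrl.observe()
f=lambda u,v,z=.042: onz(c,(u,v),z)
for r,a,b in ((105,270,295.3),(150,269.8,294.4),(180,269,293.3),(210,269,292.5),(235,268.5,291.5),(262,268.3,290.6)):
    A,B=f(a,r),f(b,r);print(r,((A+B)/2).round(4),np.linalg.norm(A-B).round(4))
m1=(f(270,105)+f(295.3,105))/2; m2=(f(268.3,262)+f(290.6,262))/2
d=(m1-m2)[:2]; yaw=np.degrees(np.arctan2(d[1],d[0])); d/=np.linalg.norm(d); print('yaw',yaw)
red=f(283,92.3); red=red[:2]; grip=red-0.096*d; 
# project to line
n=np.array([-d[1],d[0]]); off=(grip-m2[:2])@n; grip=grip-off*n
print('red',red,'grip',grip,off)
ch=(f(266.5,58.5,.045)+f(301,58.5,.045))/2; print('slide~',(ch[:2]-red)@d)
t=R.from_euler('xyz',s['ee_rot'],degrees=True).as_matrix(); print(s['eef_pos'],s['ee_rot'])
tgt=np.array([*grip,.018]); print('shift tool mm',(t.T@(tgt-s['eef_pos'])*1000).round(1),'az',-(yaw-s['ee_rot'][2])/6)
cc={k:ctrl.calibration(k) for k in('scene','side')}
x=tri([(cc['scene'],(316.5,202.5)),(cc['side'],(248.4,193.4))]);print('pot',x, onz(cc['scene'],(316.5,202.5),.13),onz(cc['side'],(248.4,193.4),.13))
# rim overlays
im={k:cv2.imread(f'pics/{p}2.png') for k,p in(('scene','s'),('side','d'))}
th=np.linspace(0,2*np.pi,73)
for k in im:
    P=np.c_[.528+.15*np.cos(th),.112+.15*np.sin(th),0*th+.13]
    for u in proj(cc[k],P): cv2.circle(im[k],tuple(int(q*4) for q in u),3,(0,0,255),-1,shift=2)
    u=proj(cc[k],[[.528,.112,.13]])[0].astype(int)
    z=im[k][u[1]-70:u[1]+90,u[0]-80:u[0]+80]; cv2.imwrite(f'pics/rim_{k}.png',cv2.resize(z,None,fx=3.5,fy=3.5))
```

```text
105 [ 0.5831 -0.3159  0.042 ] 0.0253
150 [ 0.5391 -0.3218  0.042 ] 0.0255
180 [ 0.5077 -0.3254  0.042 ] 0.0258
210 [ 0.4749 -0.3297  0.042 ] 0.0256
235 [ 0.4462 -0.3331  0.042 ] 0.0256
262 [ 0.4138 -0.3371  0.042 ] 0.0254
yaw 7.169887303668219
red [ 0.5949912  -0.31444796] grip [ 0.49973047 -0.32633921] -9.140526963749127e-05
slide~ 0.030174423525753082
[ 0.5010399  -0.32791881  0.22672133] [-1.79998300e+02 -2.69466656e-03  8.40708035e+00]
shift tool mm [ -1.1  -1.7 208.7] az 0.20619884036221534
pot [0.52449754 0.11686403 0.1312681 ] [0.52638374 0.1141566  0.13      ] [0.5245348  0.12209673 0.13      ]
```

View pics/rim_scene.png

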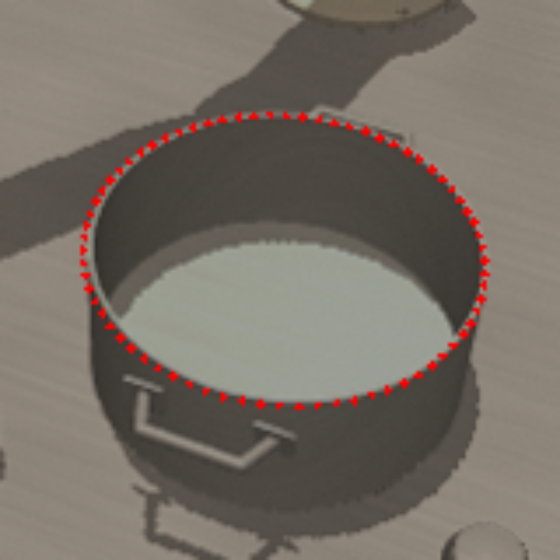

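View pics/rim_side.png

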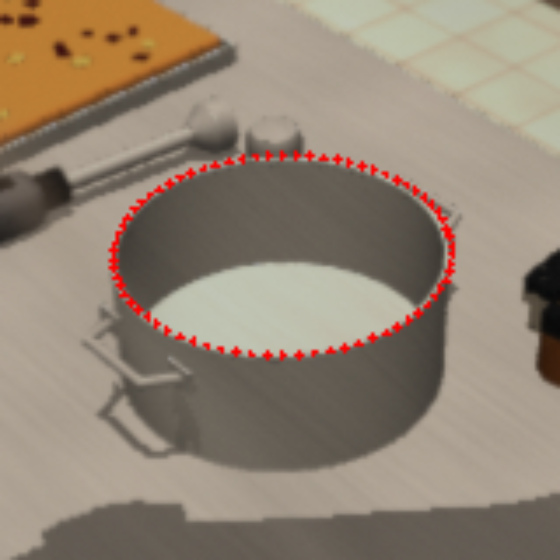

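The rim overlay at (0.528, 0.112) fits both views to within a pixel. The bar's yaw is 7.2° and the slide is about 30 mm. Descending to pinch the bar.

>>> drive_tool(
  motion=[
    {"tx": -1, "ty": -1.7, "tz": 20, "ax": 0, "ay": 0, "az": 0.2, "gripper": 1},
    {"tx": -1, "ty": -1.7, "tz": 45, "ax": 0, "ay": 0, "az": 0.2, "gripper": 1},
    {"tx": -1, "ty": -1.7, "tz": 75, "ax": 0, "ay": 0, "az": 0.2, "gripper": 1},
    {"tx": -1, "ty": -1.7, "tz": 105, "ax": 0, "ay": 0, "az": 0.2, "gripper": 1},
    {"tx": -1, "ty": -1.7, "tz": 135, "ax": 0, "ay": 0, "az": 0.2, "gripper": 1},
    {"tx": -1, "ty": -1.7, "tz": 160, "ax": 0, "ay": 0, "az": 0.2, "gripper": 1},
    {"tx": -1, "ty": -1.7, "tz": 180, "ax": 0, "ay": 0, "az": 0.2, "gripper": 1},
    {"tx": -1, "ty": -1.7, "tz": 195, "ax": 0, "ay": 0, "az": 0.2, "gripper": 1},
    {"tx": -1, "ty": -1.7, "tz": 205, "ax": 0, "ay": 0, "az": 0.2, "gripper": 1},
    {"tx": -1, "ty": -1.7, "tz": 209, "ax": 0, "ay": 0, "az": 0.2, "gripper": 1},
    {"tx": -1, "ty": -1.7, "tz": 209, "ax": 0, "ay": 0, "az": 0.2, "gripper": 1},
    {"tx": -1, "ty": -1.7, "tz": 209, "ax": 0, "ay": 0, "az": 0.2, "gripper": 1},
  ],
)

```text
time_s: 5.5
eef_pos: [0.5004, -0.3268, 0.0186]
ee_rot: [179.9, -0.1, 7.2]
ft_force: [0.3, 0.3, 0.5]
grip_width: 0.0918
```

Run:
```python
from h import *
s=ctrl.observe(); print(s['eef_pos'],s['ee_rot'],s['ft_force'])
im,c=snap('wrist','w3.png'); print(marks('wrist',['bar_grip']))
cc={k:ctrl.calibration(k) for k in('scene','side')}
# pot handle from scene zoom: origin u-80,v-70
u=proj(cc['scene'],[[.528,.112,.13]])[0].astype(int)
for a in ((140,430),(240,465),(140,383),(275,435)):
    print(onz(cc['scene'],(u[0]-80+a[0]/3.5,u[1]-70+a[1]/3.5),.1).round(3))
```

```text
[ 0.50044648 -0.32683843  0.0185795 ] [ 1.79948158e+02 -6.88159637e-02  7.20096575e+00] [0.25355971 0.29430579 0.53767148]
{'bar_grip': [(0.73, 277.1, 268.0)]}
[0.708 0.076 0.1  ]
[0.707 0.152 0.1  ]
[0.669 0.059 0.1  ]
[0.673 0.164 0.1  ]
```

View pics/w3.png

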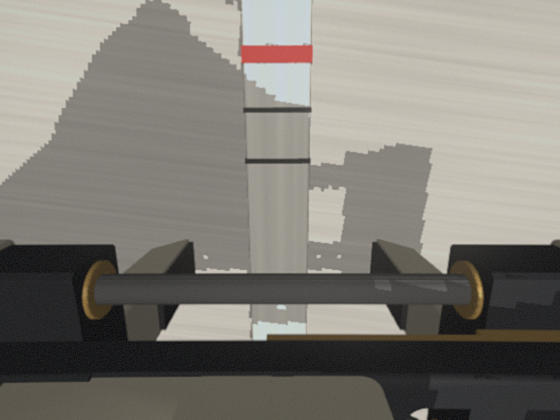

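The bar runs between the open fingers (columns 245–312, red line at row 54). Closing on it and lifting a little.

>>> drive_tool(
  motion=[
    {"tx": 0, "ty": 0, "tz": 0, "ax": 0, "ay": 0, "az": 0, "gripper": 0.4},
    {"tx": 0, "ty": 0, "tz": 0, "ax": 0, "ay": 0, "az": 0, "gripper": 0.35},
    {"tx": 0, "ty": 0, "tz": 0, "ax": 0, "ay": 0, "az": 0, "gripper": 0.3},
    {"tx": 0, "ty": 0, "tz": 0, "ax": 0, "ay": 0, "az": 0, "gripper": 0.25},
    {"tx": 0, "ty": 0, "tz": 0, "ax": 0, "ay": 0, "az": 0, "gripper": 0.2},
    {"tx": 0, "ty": 0, "tz": 0, "ax": 0, "ay": 0, "az": 0, "gripper": 0.2},
    {"tx": 0, "ty": 0, "tz": 0, "ax": 0, "ay": 0, "az": 0, "gripper": 0.2},
    {"tx": 0, "ty": 0, "tz": 0, "ax": 0, "ay": 0, "az": 0, "gripper": 0.2},
    {"tx": 0, "ty": 0, "tz": 0, "ax": 0, "ay": 0, "az": 0, "gripper": 0.2},
  ],
  newtons=40,
)

```text
time_s: 6.5
eef_pos: [0.4997, -0.3258, 0.0177]
ee_rot: [-179.9, 0.0, 7.2]
ft_force: [0.2, -0.3, -0.0]
grip_width: 0.0256
```

>>> drive_tool(
  motion=[
    {"tx": 0, "ty": 0, "tz": -5, "ax": 0, "ay": 0, "az": 0, "gripper": 0.2},
    {"tx": 0, "ty": 0, "tz": -15, "ax": 0, "ay": 0, "az": 0, "gripper": 0.2},
    {"tx": 0, "ty": 0, "tz": -35, "ax": 0, "ay": 0, "az": 0, "gripper": 0.2},
    {"tx": 0, "ty": 0, "tz": -60, "ax": 0, "ay": 0, "az": 0, "gripper": 0.2},
    {"tx": 0, "ty": 0, "tz": -90, "ax": 0, "ay": 0, "az": 0, "gripper": 0.2},
    {"tx": 0, "ty": 0, "tz": -120, "ax": 0, "ay": 0, "az": 0, "gripper": 0.2},
    {"tx": 0, "ty": 0, "tz": -150, "ax": 0, "ay": 0, "az": 0, "gripper": 0.2},
    {"tx": 0, "ty": 0, "tz": -180, "ax": 0, "ay": 0, "az": 0, "gripper": 0.2},
    {"tx": 0, "ty": 0, "tz": -200, "ax": 0, "ay": 0, "az": 0, "gripper": 0.2},
    {"tx": 0, "ty": 0, "tz": -210, "ax": 0, "ay": 0, "az": 0, "gripper": 0.2},
    {"tx": 0, "ty": 0, "tz": -210, "ax": 0, "ay": 0, "az": 0, "gripper": 0.2},
    {"tx": 0, "ty": 0, "tz": -210, "ax": 0, "ay": 0, "az": 0, "gripper": 0.2},
  ],
)

```text
time_s: 7.7
eef_pos: [0.499, -0.326, 0.2267]
ee_rot: [-179.9, 0.1, 7.2]
ft_force: [-1.3, -0.1, -6.0]
grip_width: 0.0253
```

Run:
```python
from h import *
s=ctrl.observe(); print(s['eef_pos'],s['ee_rot'],s['ft_force'],s['ft_torque'],s['qpos'])
im,c=snap('wrist','w4.png'); snap('scene','s4.png');print([ (r,im[r,275].tolist()) for r in range(30,75,2)])
```

```text
[ 0.49896418 -0.32600374  0.22665897] [-1.79935597e+02  8.33885268e-02  7.20135662e+00] [-1.30276521 -0.13122442 -5.99865089] [0.06898502 0.19183356 0.1024184 ] [ 32.79962585  21.37445575  -2.8399182   97.4611012    1.17894299
  61.29881761 -53.21207732]
[(30, [221, 222, 216]), (32, [220, 221, 216]), (34, [221, 222, 216]), (36, [220, 222, 216]), (38, [222, 223, 217]), (40, [221, 222, 215]), (42, [169, 172, 196]), (44, [89, 96, 213]), (46, [90, 95, 211]), (48, [88, 94, 210]), (50, [90, 94, 212]), (52, [91, 95, 212]), (54, [89, 94, 212]), (56, [89, 94, 211]), (58, [89, 93, 214]), (60, [135, 139, 198]), (62, [222, 224, 216]), (64, [219, 222, 216]), (66, [220, 222, 216]), (68, [218, 221, 215]), (70, [218, 221, 215]), (72, [221, 222, 216]), (74, [219, 221, 215])]
```

View pics/w4.png

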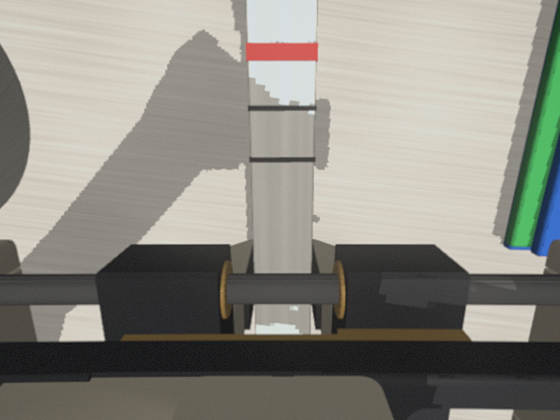

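View pics/s4.png

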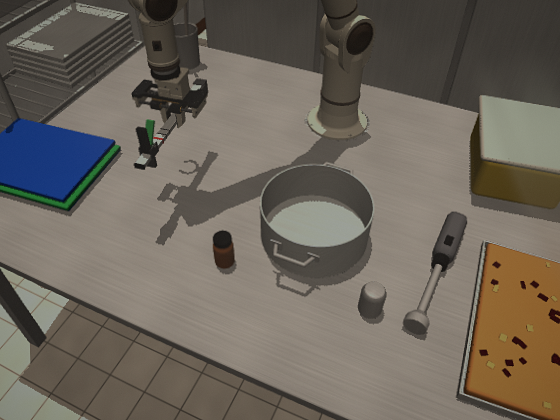

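Run:
```python
from h import *
c=ctrl.calibration('wrist');s=ctrl.observe();t=R.from_euler('xyz',s['ee_rot'],degrees=True).as_matrix()
top=s['eef_pos'][2]+.0243
for u in ((282.3,42.3),(282.3,60),(281.5,159)):
    P=onz(c,u,top);print(P,(t.T@(P-s['eef_pos'])*1000).round(1))
print((t.T@(np.array(c['eye'])-s['eef_pos'])*1000).round(1), att(c).T@t)
for l,r in ((246.5,318),):print(np.linalg.norm(onz(c,(l,52),top)-onz(c,(r,52),top)))
```

```text
[ 0.59548427 -0.31356971  0.25019583] [ 97.5  -0.1 -24.6]
[ 0.58950218 -0.31432247  0.25019583] [ 91.5  -0.1 -24.5]
[ 0.55259245 -0.31863751  0.25019583] [ 54.3  -0.4 -24.4]
[ 7.050e+01  1.000e-01 -1.588e+02] [[-4.95948791e-04  9.99999223e-01  1.14353557e-03]
 [-9.64749622e-01 -1.77522972e-04 -2.63169403e-01]
 [-2.63168996e-01 -1.23374406e-03  9.64748961e-01]]
0.026798066135477198
```

The bar is gripped square, with the red line 97 mm ahead of the TCP. Now carrying it over the pot and turning it to yaw 90°.

>>> drive_tool(
  motion=[
    {"tx": 2, "ty": -9, "tz": 0, "ax": 0, "ay": 0, "az": -0.3, "gripper": 0.2},
    {"tx": 5, "ty": -28, "tz": 0, "ax": 0, "ay": 0, "az": -0.8, "gripper": 0.2},
    {"tx": 10, "ty": -50, "tz": 0, "ax": 0, "ay": 0, "az": -1.5, "gripper": 0.2},
    {"tx": 15, "ty": -78, "tz": 0, "ax": 0, "ay": 0, "az": -2.3, "gripper": 0.2},
    {"tx": 21, "ty": -110, "tz": 0, "ax": 0, "ay": 0, "az": -3.3, "gripper": 0.2},
    {"tx": 27, "ty": -142, "tz": 0, "ax": 0, "ay": 0, "az": -4.3, "gripper": 0.2},
    {"tx": 33, "ty": -174, "tz": 0, "ax": 0, "ay": 0, "az": -5.2, "gripper": 0.2},
    {"tx": 39, "ty": -206, "tz": 0, "ax": 0, "ay": 0, "az": -6.2, "gripper": 0.2},
    {"tx": 45, "ty": -238, "tz": 0, "ax": 0, "ay": 0, "az": -7.2, "gripper": 0.2},
    {"tx": 51, "ty": -270, "tz": 0, "ax": 0, "ay": 0, "az": -8.1, "gripper": 0.2},
    {"tx": 57, "ty": -302, "tz": 0, "ax": 0, "ay": 0, "az": -9.1, "gripper": 0.2},
    {"tx": 63, "ty": -335, "tz": 0, "ax": 0, "ay": 0, "az": -10.1, "gripper": 0.2},
    {"tx": 70, "ty": -367, "tz": 0, "ax": 0, "ay": 0, "az": -11, "gripper": 0.2},
    {"tx": 75, "ty": -394, "tz": 0, "ax": 0, "ay": 0, "az": -11.9, "gripper": 0.2},
    {"tx": 80, "ty": -422, "tz": 0, "ax": 0, "ay": 0, "az": -12.7, "gripper": 0.2},
    {"tx": 84, "ty": -440, "tz": 0, "ax": 0, "ay": 0, "az": -13.2, "gripper": 0.2},
    {"tx": 86, "ty": -454, "tz": 0, "ax": 0, "ay": 0, "az": -13.7, "gripper": 0.2},
    {"tx": 87, "ty": -459, "tz": 0, "ax": 0, "ay": 0, "az": -13.8, "gripper": 0.2},
    {"tx": 87, "ty": -459, "tz": 0, "ax": 0, "ay": 0, "az": -13.8, "gripper": 0.2},
    {"tx": 87, "ty": -459, "tz": 0, "ax": 0, "ay": 0, "az": -13.8, "gripper": 0.2},
  ],
)

```text
time_s: 9.8
eef_pos: [0.5286, 0.1382, 0.2275]
ee_rot: [-180.0, 0.1, 89.9]
ft_force: [0.0, -0.5, -5.4]
grip_width: 0.0255
```

Run:
```python
from h import *
s=ctrl.observe(); print(s['eef_pos'],s['ee_rot'],s['ft_force'],s['ft_torque'],s['qpos'],s['grip_width'])
im,c=snap('wrist','w5.png'); snap('scene','s5.png');snap('side','d5.png')
```

```text
[0.52861825 0.13824166 0.22747216] [-1.79973621e+02  6.40682774e-02  8.98655252e+01] [ 0.04770931 -0.46573874 -5.40218926] [-0.12610271 -0.03113849  0.04095794] [  6.61672496  18.59693405 -29.32072988 103.69184435  10.40292319
  60.41603969 -26.73175036] 0.025543751164722916
```

View pics/w5.png

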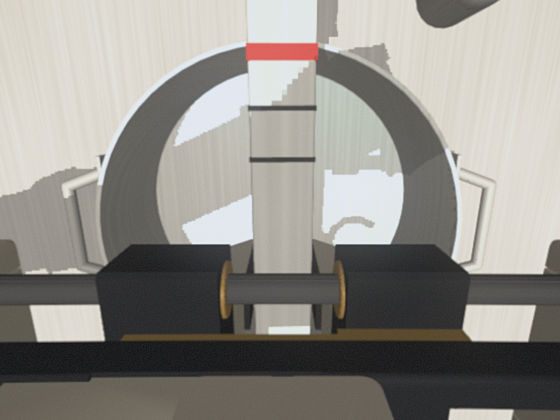

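View pics/s5.png

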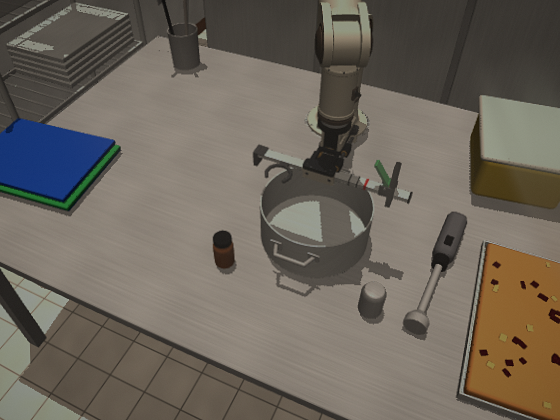

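View pics/d5.png

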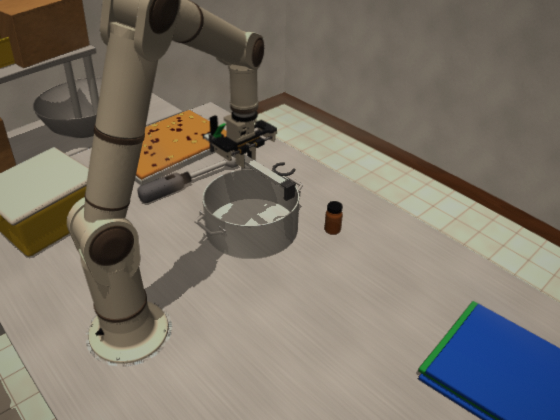

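Run:
```python
from h import *
c=ctrl.calibration('wrist'); im=cv2.imread('pics/w5.png')
for f,(cx,cy) in enumerate([(.528,.112)]):
    o=cv2.resize(im,None,fx=1.4,fy=1.4)
    th=np.radians(np.arange(0,181,3))
    for rr,col in((.15,(0,0,255)),):
        for u in proj(c,np.c_[cx+rr*np.cos(th),cy+rr*np.sin(th),0*th+.13]): cv2.circle(o,tuple(int(q*1.4*8) for q in u),8,col,-1,shift=3)
    cv2.imwrite('pics/w5o.png',o)
```

```text
(no output)
```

View pics/w5o.png

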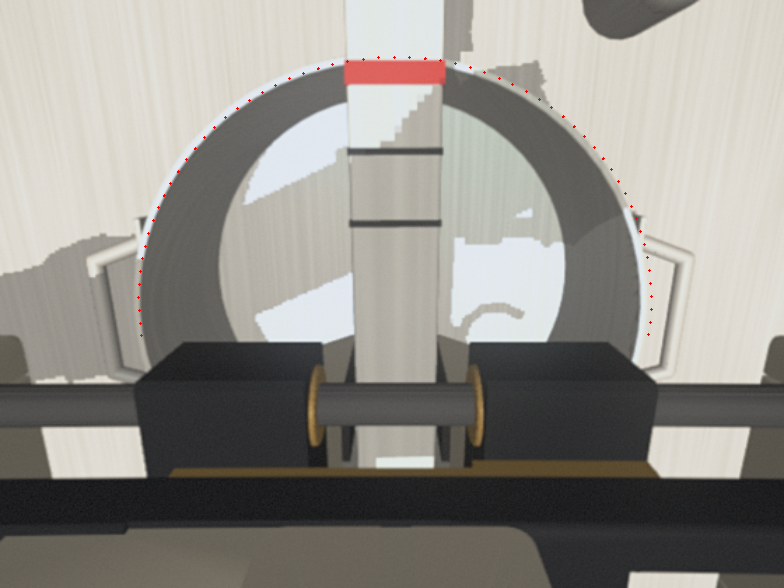

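The rim prediction matches this view too (x about 1.5 mm less). Lowering to 3 mm above the rim, with the fixed foot about 10 mm clear.

>>> drive_tool(
  motion=[
    {"tx": 0, "ty": -1.5, "tz": 10, "ax": 0, "ay": 0, "az": 0, "gripper": 0.2},
    {"tx": 0, "ty": -1.5, "tz": 25, "ax": 0, "ay": 0, "az": 0, "gripper": 0.2},
    {"tx": 0, "ty": -1.5, "tz": 40, "ax": 0, "ay": 0, "az": 0, "gripper": 0.2},
    {"tx": 0, "ty": -1.5, "tz": 55, "ax": 0, "ay": 0, "az": 0, "gripper": 0.2},
    {"tx": 0, "ty": -1.5, "tz": 70, "ax": 0, "ay": 0, "az": 0, "gripper": 0.2},
    {"tx": 0, "ty": -1.5, "tz": 83, "ax": 0, "ay": 0, "az": 0, "gripper": 0.2},
    {"tx": 0, "ty": -1.5, "tz": 93, "ax": 0, "ay": 0, "az": 0, "gripper": 0.2},
    {"tx": 0, "ty": -1.5, "tz": 100, "ax": 0, "ay": 0, "az": 0, "gripper": 0.2},
    {"tx": 0, "ty": -1.5, "tz": 104, "ax": 0, "ay": 0, "az": 0, "gripper": 0.2},
    {"tx": 0, "ty": -1.5, "tz": 106, "ax": 0, "ay": 0, "az": 0, "gripper": 0.2},
    {"tx": 0, "ty": -1.5, "tz": 106, "ax": 0, "ay": 0, "az": 0, "gripper": 0.2},
    {"tx": 0, "ty": -1.5, "tz": 106, "ax": 0, "ay": 0, "az": 0, "gripper": 0.2},
  ],
)

```text
time_s: 11.15
eef_pos: [0.5275, 0.14, 0.1222]
ee_rot: [179.9, -0.0, 90.0]
ft_force: [0.9, 0.9, -5.5]
grip_width: 0.0258
```

Run:
```python
from h import *
s=ctrl.observe(); print(s['eef_pos'],s['ee_rot'],s['ft_force'],s['ft_torque'],s['grip_width'])
a,_=snap('scene','s6.png');b,_=snap('side','d6.png')
cv2.imwrite('pics/z6.png',np.hstack([cv2.resize(a[120:290,240:430],None,fx=2.1,fy=2.1),cv2.resize(b[100:270,180:370],None,fx=2.1,fy=2.1)]))
```

```text
[0.5274669  0.13998516 0.12223307] [ 1.79942842e+02 -1.24977594e-02  9.00015734e+01] [ 0.87472577  0.91858218 -5.46212607] [-0.00743496 -0.02881197 -0.0627857 ] 0.02577574457622313
```

View pics/z6.png

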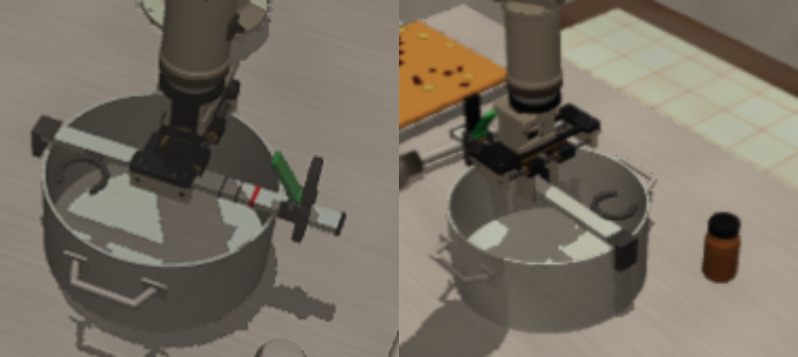

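Both feet are outside the wall. Now probing the fixed foot towards the wall (tool +x) to find the gap.

>>> drive_tool(
  motion=[
    {"tx": 2, "ty": 0, "tz": 0, "ax": 0, "ay": 0, "az": 0, "gripper": 0.2},
    {"tx": 4, "ty": 0, "tz": 0, "ax": 0, "ay": 0, "az": 0, "gripper": 0.2},
    {"tx": 6, "ty": 0, "tz": 0, "ax": 0, "ay": 0, "az": 0, "gripper": 0.2},
    {"tx": 6, "ty": 0, "tz": 0, "ax": 0, "ay": 0, "az": 0, "gripper": 0.2},
    {"tx": 6, "ty": 0, "tz": 0, "ax": 0, "ay": 0, "az": 0, "gripper": 0.2},
  ],
)

```text
time_s: 11.75
eef_pos: [0.527, 0.146, 0.1217]
ee_rot: [-180.0, -0.0, 90.0]
ft_force: [0.5, -0.1, -5.4]
grip_width: 0.0257
```

>>> drive_tool(
  motion=[
    {"tx": 0.5, "ty": 0, "tz": 0, "ax": 0, "ay": 0, "az": 0, "gripper": 0.2},
    {"tx": 1, "ty": 0, "tz": 0, "ax": 0, "ay": 0, "az": 0, "gripper": 0.2},
    {"tx": 1, "ty": 0, "tz": 0, "ax": 0, "ay": 0, "az": 0, "gripper": 0.2},
  ],
)

```text
time_s: 12.05
eef_pos: [0.527, 0.147, 0.1217]
ee_rot: [-180.0, -0.0, 90.0]
ft_force: [0.5, 0.2, -5.2]
grip_width: 0.0256
```

>>> drive_tool(
  motion=[
    {"tx": 0.5, "ty": 0, "tz": 0, "ax": 0, "ay": 0, "az": 0, "gripper": 0.2},
    {"tx": 1, "ty": 0, "tz": 0, "ax": 0, "ay": 0, "az": 0, "gripper": 0.2},
    {"tx": 1, "ty": 0, "tz": 0, "ax": 0, "ay": 0, "az": 0, "gripper": 0.2},
  ],
)

```text
time_s: 12.35
eef_pos: [0.527, 0.148, 0.1217]
ee_rot: [180.0, -0.0, 90.0]
ft_force: [-1.0, 0.3, -5.6]
grip_width: 0.0255
```

>>> drive_tool(
  motion=[
    {"tx": 0.5, "ty": 0, "tz": 0, "ax": 0, "ay": 0, "az": 0, "gripper": 0.2},
    {"tx": 1, "ty": 0, "tz": 0, "ax": 0, "ay": 0, "az": 0, "gripper": 0.2},
    {"tx": 1, "ty": 0, "tz": 0, "ax": 0, "ay": 0, "az": 0, "gripper": 0.2},
  ],
)

```text
time_s: 12.65
eef_pos: [0.527, 0.149, 0.1218]
ee_rot: [180.0, -0.0, 90.0]
ft_force: [0.4, -0.1, -5.2]
grip_width: 0.0255
```

>>> drive_tool(
  motion=[
    {"tx": 0.5, "ty": 0, "tz": 0, "ax": 0, "ay": 0, "az": 0, "gripper": 0.2},
    {"tx": 0.5, "ty": 0, "tz": 0, "ax": 0, "ay": 0, "az": 0, "gripper": 0.2},
  ],
)

```text
time_s: 12.85
eef_pos: [0.527, 0.1494, 0.1217]
ee_rot: [180.0, -0.0, 90.0]
ft_force: [-0.0, 1.0, -5.8]
grip_width: 0.0256
```

>>> drive_tool(
  motion=[
    {"tx": 0.5, "ty": 0, "tz": 0, "ax": 0, "ay": 0, "az": 0, "gripper": 0.2},
    {"tx": 0.5, "ty": 0, "tz": 0, "ax": 0, "ay": 0, "az": 0, "gripper": 0.2},
  ],
)

```text
time_s: 13.05
eef_pos: [0.527, 0.15, 0.1217]
ee_rot: [180.0, -0.0, 90.0]
ft_force: [-0.2, -0.1, -4.5]
grip_width: 0.0253
```

>>> drive_tool(
  motion=[
    {"tx": 0.5, "ty": 0, "tz": 0, "ax": 0, "ay": 0, "az": 0, "gripper": 0.2},
    {"tx": 0.5, "ty": 0, "tz": 0, "ax": 0, "ay": 0, "az": 0, "gripper": 0.2},
  ],
)

```text
time_s: 13.25
eef_pos: [0.5271, 0.1505, 0.1218]
ee_rot: [180.0, -0.0, 90.0]
ft_force: [0.1, 0.5, -5.4]
grip_width: 0.0258
```

>>> drive_tool(
  motion=[
    {"tx": 0.5, "ty": 0, "tz": 0, "ax": 0, "ay": 0, "az": 0, "gripper": 0.2},
    {"tx": 0.5, "ty": 0, "tz": 0, "ax": 0, "ay": 0, "az": 0, "gripper": 0.2},
  ],
)

```text
time_s: 13.45
eef_pos: [0.5271, 0.1505, 0.1217]
ee_rot: [-180.0, 0.0, 90.0]
ft_force: [1.0, -0.9, -4.8]
grip_width: 0.0256
```

>>> drive_tool(
  motion=[
    {"tx": 0.5, "ty": 0, "tz": 0, "ax": 0, "ay": 0, "az": 0, "gripper": 0.2},
    {"tx": 0.5, "ty": 0, "tz": 0, "ax": 0, "ay": 0, "az": 0, "gripper": 0.2},
  ],
)

```text
time_s: 13.65
eef_pos: [0.527, 0.1505, 0.1216]
ee_rot: [-180.0, 0.1, 90.0]
ft_force: [0.2, -3.6, -4.9]
grip_width: 0.0253
```

>>> drive_tool(
  motion=[
    {"tx": 0.5, "ty": 0, "tz": 0, "ax": 0, "ay": 0, "az": 0, "gripper": 0.2},
    {"tx": 0.5, "ty": 0, "tz": 0, "ax": 0, "ay": 0, "az": 0, "gripper": 0.2},
  ],
)

```text
time_s: 13.85
eef_pos: [0.527, 0.1506, 0.1215]
ee_rot: [-180.0, 0.1, 90.0]
ft_force: [1.0, -5.4, -5.7]
grip_width: 0.0258
```

Run:
```python
from h import *
s=ctrl.observe(); print(s['eef_pos'],s['ft_force'],s['ft_torque'])
a,_=snap('scene','s7.png');b,_=snap('side','d7.png');w,_=snap('wrist','w7.png')
for c,i in(('scene',a),('side',b)): print(marks(c,['pot_rim','fixed_foot','leg_foot','red_line']))
cv2.imwrite('pics/z7.png',np.hstack([cv2.resize(a[130:250,240:330],None,fx=4,fy=4),cv2.resize(b[170:290,250:340],None,fx=4,fy=4)]))
```

```text
[0.5270258  0.15056099 0.12152782] [ 0.97095432 -5.44394191 -5.72034235] [-1.15702745 -0.15101769  0.00609242]
{'pot_rim': [(0.83, 315.6, 204.4)], 'fixed_foot': [(0.68, 265.9, 192.0), (0.68, 394.7, 204.6)], 'leg_foot': [(0.85, 385.7, 226.8)], 'red_line': [(0.77, 369.0, 216.5)]}
{'pot_rim': [(0.73, 250.7, 193.6), (0.59, 281.9, 195.7)], 'fixed_foot': [(0.85, 286.1, 221.3)], 'leg_foot': [(0.64, 216.3, 172.6)], 'red_line': [(0.64, 228.4, 173.8)]}
```

View pics/z7.png

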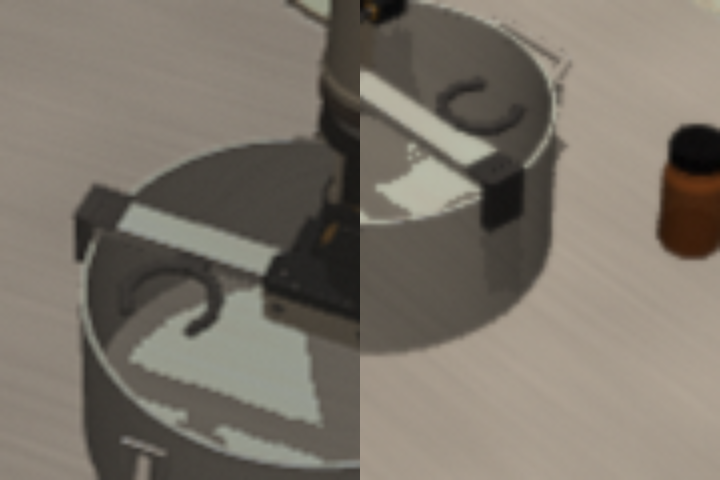

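View pics/w7.png

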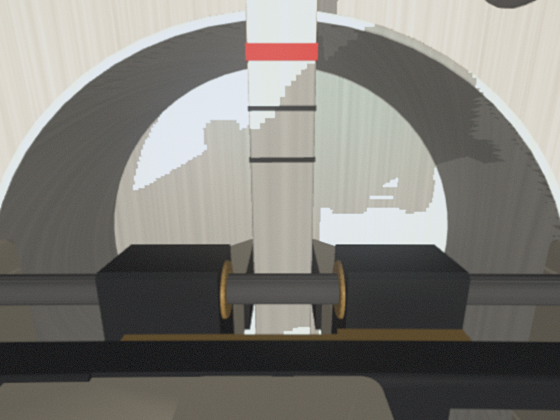

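Contact is at TCP y = 0.1505 (Fy -5.4 N). Backing off to leave a 3 mm gap, then lowering onto the rim.

>>> drive_tool(
  motion=[
    {"tx": -2.5, "ty": 0, "tz": 0, "ax": 0, "ay": 0, "az": 0, "gripper": 0.2},
    {"tx": -4.5, "ty": 0, "tz": 0, "ax": 0, "ay": 0, "az": 0, "gripper": 0.2},
    {"tx": -4.5, "ty": 0, "tz": 1, "ax": 0, "ay": 0, "az": 0, "gripper": 0.2},
    {"tx": -4.5, "ty": 0, "tz": 2, "ax": 0, "ay": 0, "az": 0, "gripper": 0.2},
    {"tx": -4.5, "ty": 0, "tz": 3, "ax": 0, "ay": 0, "az": 0, "gripper": 0.2},
    {"tx": -4.5, "ty": 0, "tz": 3, "ax": 0, "ay": 0, "az": 0, "gripper": 0.2},
  ],
)

```text
time_s: 15.0
eef_pos: [0.5269, 0.1476, 0.1186]
ee_rot: [-180.0, -0.0, 90.0]
ft_force: [-0.2, 0.5, -5.3]
grip_width: 0.0255
```

>>> drive_tool(
  motion=[
    {"tx": 0, "ty": 0, "tz": 0.5, "ax": 0, "ay": 0, "az": 0, "gripper": 0.2},
    {"tx": 0, "ty": 0, "tz": 0.5, "ax": 0, "ay": 0, "az": 0, "gripper": 0.2},
  ],
)

```text
time_s: 15.2
eef_pos: [0.527, 0.1475, 0.1182]
ee_rot: [-180.0, -0.0, 90.0]
ft_force: [-0.4, 0.0, -4.7]
grip_width: 0.0258
```

>>> drive_tool(
  motion=[
    {"tx": 0, "ty": 0, "tz": 0.5, "ax": 0, "ay": 0, "az": 0, "gripper": 0.2},
    {"tx": 0, "ty": 0, "tz": 0.5, "ax": 0, "ay": 0, "az": 0, "gripper": 0.2},
  ],
)

```text
time_s: 15.4
eef_pos: [0.5271, 0.1474, 0.1177]
ee_rot: [180.0, -0.0, 90.0]
ft_force: [0.3, -0.6, -3.1]
grip_width: 0.0254
```

>>> drive_tool(
  motion=[
    {"tx": 0, "ty": 0, "tz": 0.5, "ax": 0, "ay": 0, "az": 0, "gripper": 0.2},
    {"tx": 0, "ty": 0, "tz": 0.5, "ax": 0, "ay": 0, "az": 0, "gripper": 0.2},
  ],
)

```text
time_s: 15.6
eef_pos: [0.5271, 0.1474, 0.1176]
ee_rot: [180.0, 0.0, 90.0]
ft_force: [-2.3, -0.6, -0.7]
grip_width: 0.0255
```

Fz has gone to about 0 at TCP z = 0.1176, which is the height predicted for the bar at rest. Releasing and rising.

>>> drive_tool(
  motion=[
    {"tx": 0, "ty": 0, "tz": 0, "ax": 0, "ay": 0, "az": 0, "gripper": 0.32},
    {"tx": 0, "ty": 0, "tz": 0, "ax": 0, "ay": 0, "az": 0, "gripper": 0.4},
    {"tx": 0, "ty": 0, "tz": 0, "ax": 0, "ay": 0, "az": 0, "gripper": 0.5},
    {"tx": 0, "ty": 0, "tz": 0, "ax": 0, "ay": 0, "az": 0, "gripper": 0.5},
    {"tx": 0, "ty": 0, "tz": -10, "ax": 0, "ay": 0, "az": 0, "gripper": 0.5},
    {"tx": 0, "ty": 0, "tz": -30, "ax": 0, "ay": 0, "az": 0, "gripper": 0.5},
    {"tx": 0, "ty": 0, "tz": -55, "ax": 0, "ay": 0, "az": 0, "gripper": 0.7},
    {"tx": 0, "ty": 0, "tz": -80, "ax": 0, "ay": 0, "az": 0, "gripper": 1},
    {"tx": 0, "ty": 0, "tz": -105, "ax": 0, "ay": 0, "az": 0, "gripper": 1},
    {"tx": 0, "ty": 0, "tz": -130, "ax": 0, "ay": 0, "az": 0, "gripper": 1},
    {"tx": 0, "ty": 0, "tz": -145, "ax": 0, "ay": 0, "az": 0, "gripper": 1},
    {"tx": 0, "ty": 0, "tz": -150, "ax": 0, "ay": 0, "az": 0, "gripper": 1},
    {"tx": 0, "ty": 0, "tz": -150, "ax": 0, "ay": 0, "az": 0, "gripper": 1},
  ],
)

```text
time_s: 16.9
eef_pos: [0.5274, 0.1475, 0.2683]
ee_rot: [179.9, -0.0, 90.0]
ft_force: [0.6, -0.3, 0.6]
grip_width: 0.0913
```

Run:
```python
from h import *
s=ctrl.observe(); print(s['eef_pos'],s['ee_rot'],s['qpos'])
w,c=snap('wrist','w8.png'); a,_=snap('scene','s8.png'); b,_=snap('side','d8.png')
m=marks('wrist',['red_line','handle_mid','lever','bar_grip','pot_rim'])
Z=dict(bar_grip=.136,red_line=.142,handle_mid=.197,lever=.157,pot_rim=.13)
for l in m: print(l,m[l],[onz(c,x[1:],Z[l]).round(4).tolist() for x in m[l]])
cv2.imwrite('pics/w8z.png',cv2.resize(w[0:230,170:400],None,fx=2.6,fy=2.6))
cv2.imwrite('pics/z8.png',np.hstack([cv2.resize(a[130:290,240:430],None,fx=2.1,fy=2.1),cv2.resize(b[110:270,180:370],None,fx=2.1,fy=2.1)]))
```

```text
[0.52744133 0.14748936 0.2682503 ] [ 1.79890277e+02 -1.24888243e-02  9.00018177e+01] [  6.57035619  16.32291729 -30.12425913 100.95436077   8.98759771
  64.99650774 -26.34886169]
red_line [(0.8, 281.4, 83.3)] [[0.5267, 0.2456, 0.142]]
handle_mid [] []
lever [(0.75, 280.7, 17.1)] [[0.5262, 0.2895, 0.157]]
bar_grip [(0.59, 280.3, 195.7)] [[0.5256, 0.1502, 0.136]]
pot_rim [(0.63, 279.2, 231.4), (0.48, 445.5, 5.0)] [[0.5244, 0.1137, 0.13], [0.6576, 0.3046, 0.13]]
```

View pics/w8z.png

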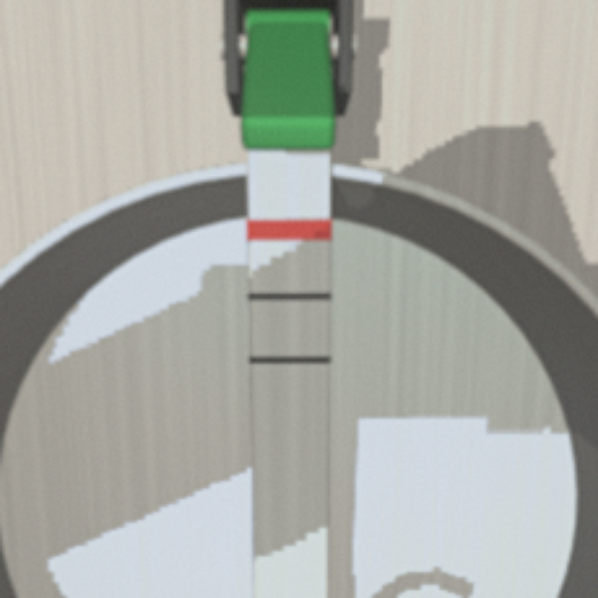

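View pics/z8.png

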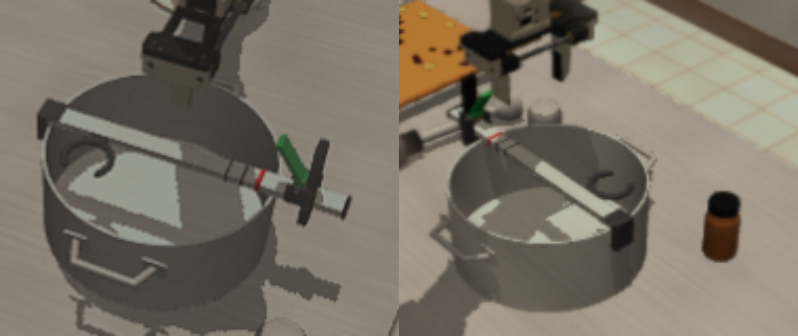

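The bar lies on the rim with both feet outside, undisturbed. Moving over the leg with the jaws along the bar (tool yaw 0).

>>> drive_tool(
  motion=[
    {"tx": 5, "ty": 0, "tz": 0, "ax": 0, "ay": 0, "az": 0.6, "gripper": 1},
    {"tx": 15, "ty": 0, "tz": 0, "ax": 0, "ay": 0, "az": 1.7, "gripper": 1},
    {"tx": 26, "ty": 0, "tz": 0, "ax": 0, "ay": 0, "az": 3, "gripper": 1},
    {"tx": 38, "ty": -1, "tz": 0, "ax": 0, "ay": 0, "az": 4.3, "gripper": 1},
    {"tx": 50, "ty": -1, "tz": 0, "ax": 0, "ay": 0, "az": 5.6, "gripper": 1},
    {"tx": 61, "ty": -1, "tz": 0, "ax": 0, "ay": 0, "az": 6.9, "gripper": 1},
    {"tx": 73, "ty": -1, "tz": 0, "ax": 0, "ay": 0, "az": 8.2, "gripper": 1},
    {"tx": 84, "ty": -1, "tz": 0, "ax": 0, "ay": 0, "az": 9.5, "gripper": 1},
    {"tx": 96, "ty": -1, "tz": 0, "ax": 0, "ay": 0, "az": 10.8, "gripper": 1},
    {"tx": 107, "ty": -1, "tz": 0, "ax": 0, "ay": 0, "az": 12.1, "gripper": 1},
    {"tx": 118, "ty": -1, "tz": 0, "ax": 0, "ay": 0, "az": 13.4, "gripper": 1},
    {"tx": 127, "ty": -1, "tz": 0, "ax": 0, "ay": 0, "az": 14.4, "gripper": 1},
    {"tx": 132, "ty": -1, "tz": 0, "ax": 0, "ay": 0, "az": 15, "gripper": 1},
    {"tx": 132, "ty": -1, "tz": 0, "ax": 0, "ay": 0, "az": 15, "gripper": 1},
    {"tx": 132, "ty": -1, "tz": 0, "ax": 0, "ay": 0, "az": 15, "gripper": 1},
    {"tx": 132, "ty": -1, "tz": 0, "ax": 0, "ay": 0, "az": 15, "gripper": 1},
  ],
)

```text
time_s: 18.9
eef_pos: [0.5261, 0.2788, 0.267]
ee_rot: [180.0, 0.0, 0.0]
ft_force: [0.0, -0.1, 0.4]
grip_width: 0.0916
```

Run:
```python
from h import *
s=ctrl.observe(); print(s['eef_pos'],s['ee_rot'],s['qpos'],s['dq'].round(1))
w,c=snap('wrist','w9.png'); a,_=snap('scene','s9.png')
m=marks('wrist',['red_line','handle_mid','lever','bar_grip','pot_rim'])
Z=dict(bar_grip=.136,red_line=.142,handle_mid=.197,lever=.157,pot_rim=.13)
for l in m: print(l,m[l],[onz(c,x[1:],Z[l]).round(4).tolist() for x in m[l]])
cv2.imwrite('pics/w9z.png',cv2.resize(w,None,fx=1.4,fy=1.4))
```

```text
[0.5261158  0.27875874 0.26704072] [1.79977923e+02 1.46577930e-02 4.02635485e-02] [ -16.46408758   20.14494837  -17.94943429   94.6108556     6.66655335
   66.31882982 -126.03012178] [ 0.2 -0.1 -0.  -0.  -0.1  0.  -0.4]
red_line [(0.76, 319.5, 199.1)] [[0.5268, 0.2458, 0.142]]
handle_mid [(0.71, 246.0, 212.8)] [[0.5301, 0.3053, 0.197]]
lever [(0.82, 268.0, 204.7), (0.55, 262.6, 193.3)] [[0.5256, 0.2911, 0.157], [0.5355, 0.2955, 0.157]]
bar_grip [(0.62, 426.0, 199.4)] [[0.5251, 0.1485, 0.136]]
pot_rim [] []
```

View pics/w9z.png

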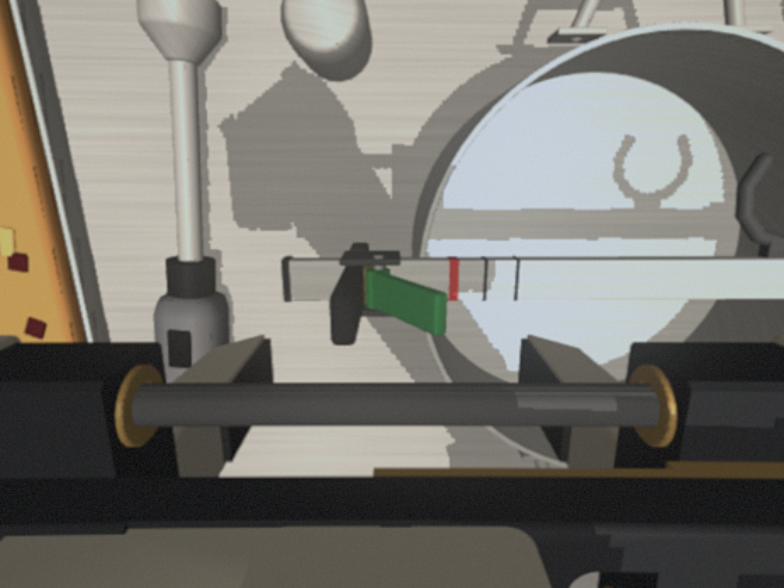

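View pics/s9.png

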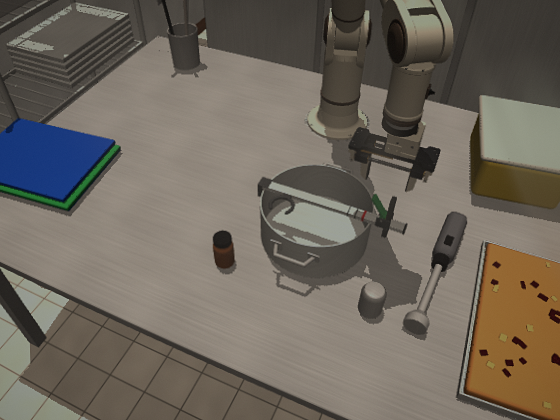

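The view shows the lever (green, columns 262–318) and the black handle between the open fingers; the red line's outer edge is at column ~321 and the leg's inner edge at ~286. Descending around them.

>>> drive_tool(
  motion=[
    {"tx": 0.5, "ty": 0, "tz": 8, "ax": 0, "ay": 0, "az": 0, "gripper": 1},
    {"tx": 0.5, "ty": 0, "tz": 20, "ax": 0, "ay": 0, "az": 0, "gripper": 1},
    {"tx": 0.5, "ty": 0, "tz": 35, "ax": 0, "ay": 0, "az": 0, "gripper": 1},
    {"tx": 0.5, "ty": 0, "tz": 50, "ax": 0, "ay": 0, "az": 0, "gripper": 1},
    {"tx": 0.5, "ty": 0, "tz": 65, "ax": 0, "ay": 0, "az": 0, "gripper": 1},
    {"tx": 0.5, "ty": 0, "tz": 77, "ax": 0, "ay": 0, "az": 0, "gripper": 1},
    {"tx": 0.5, "ty": 0, "tz": 85, "ax": 0, "ay": 0, "az": 0, "gripper": 1},
    {"tx": 0.5, "ty": 0, "tz": 89, "ax": 0, "ay": 0, "az": 0, "gripper": 1},
    {"tx": 0.5, "ty": 0, "tz": 89, "ax": 0, "ay": 0, "az": 0, "gripper": 1},
    {"tx": 0.5, "ty": 0, "tz": 89, "ax": 0, "ay": 0, "az": 0, "gripper": 1},
  ],
)

```text
time_s: 20.25
eef_pos: [0.5269, 0.2796, 0.1787]
ee_rot: [-180.0, -0.0, 0.0]
ft_force: [0.0, 0.0, 0.1]
grip_width: 0.0917
```

Run:
```python
from h import *
s=ctrl.observe(); print(s['eef_pos'],s['ee_rot'],s['ft_force'])
w,c=snap('wrist','w10.png')
m=marks('wrist',['red_line','handle_mid','lever','bar_grip'])
Z=dict(bar_grip=.136,red_line=.142,handle_mid=.197,lever=.157,pot_rim=.13)
for l in m: print(l,m[l],[onz(c,x[1:],Z[l]).round(4).tolist() for x in m[l]])
cv2.imwrite('pics/w10z.png',cv2.resize(w[90:300,140:420],None,fx=2.8,fy=2.8,interpolation=cv2.INTER_CUBIC))
```

```text
[0.52691458 0.27961528 0.17872093] [-1.79971522e+02 -4.73021129e-02  4.41537786e-03] [0.02014466 0.04748155 0.13748257]
red_line [(0.71, 336.6, 234.2)] [[0.5265, 0.2454, 0.142]]
handle_mid [(0.89, 227.3, 274.3)] [[0.5264, 0.3056, 0.197]]
lever [(0.73, 268.1, 241.8)] [[0.5272, 0.2881, 0.157]]
bar_grip [(0.92, 487.0, 228.7)] [[0.5282, 0.148, 0.136]]
```

View pics/w10z.png

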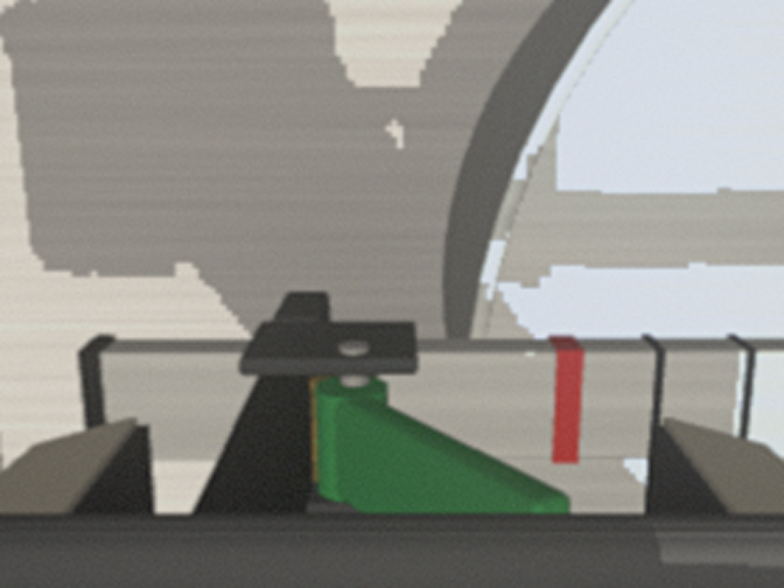

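The whole leg shows clearly; the inner cheek edge is at zoom column 416 and the red outer edge at 553. Pushing with the outer finger (tool +y = world -y), first 38 mm.

>>> drive_tool(
  motion=[
    {"tx": 0, "ty": 4, "tz": 0, "ax": 0, "ay": 0, "az": 0, "gripper": 1},
    {"tx": 0, "ty": 8, "tz": 0, "ax": 0, "ay": 0, "az": 0, "gripper": 1},
    {"tx": 0, "ty": 12, "tz": 0, "ax": 0, "ay": 0, "az": 0, "gripper": 1},
    {"tx": 0, "ty": 14, "tz": 0, "ax": 0, "ay": 0, "az": 0, "gripper": 1},
    {"tx": 0, "ty": 16, "tz": 0, "ax": 0, "ay": 0, "az": 0, "gripper": 1},
    {"tx": 0, "ty": 18, "tz": 0, "ax": 0, "ay": 0, "az": 0, "gripper": 1},
    {"tx": 0, "ty": 20, "tz": 0, "ax": 0, "ay": 0, "az": 0, "gripper": 1},
    {"tx": 0, "ty": 22, "tz": 0, "ax": 0, "ay": 0, "az": 0, "gripper": 1},
    {"tx": 0, "ty": 24, "tz": 0, "ax": 0, "ay": 0, "az": 0, "gripper": 1},
    {"tx": 0, "ty": 26, "tz": 0, "ax": 0, "ay": 0, "az": 0, "gripper": 1},
    {"tx": 0, "ty": 28, "tz": 0, "ax": 0, "ay": 0, "az": 0, "gripper": 1},
    {"tx": 0, "ty": 30, "tz": 0, "ax": 0, "ay": 0, "az": 0, "gripper": 1},
    {"tx": 0, "ty": 32, "tz": 0, "ax": 0, "ay": 0, "az": 0, "gripper": 1},
    {"tx": 0, "ty": 34, "tz": 0, "ax": 0, "ay": 0, "az": 0, "gripper": 1},
    {"tx": 0, "ty": 36, "tz": 0, "ax": 0, "ay": 0, "az": 0, "gripper": 1},
    {"tx": 0, "ty": 38, "tz": 0, "ax": 0, "ay": 0, "az": 0, "gripper": 1},
    {"tx": 0, "ty": 38, "tz": 0, "ax": 0, "ay": 0, "az": 0, "gripper": 1},
    {"tx": 0, "ty": 38, "tz": 0, "ax": 0, "ay": 0, "az": 0, "gripper": 1},
  ],
)

```text
time_s: 22.3
eef_pos: [0.5264, 0.2409, 0.1781]
ee_rot: [180.0, 0.0, -0.0]
ft_force: [-0.4, 0.1, 0.2]
grip_width: 0.0916
```

```bash
cat > look.py <<'E'
from h import *
import sys
n=sys.argv[1]
s=ctrl.observe(); print(s['eef_pos'].round(4),s['ee_rot'].round(2),s['ft_force'].round(1),s['grip_width'])
w,c=snap('wrist',f'w{n}.png')
print('red',ctrl.mark_of('red_line','wrist')[:1])
cv2.imwrite(f'pics/w{n}z.png',cv2.resize(w[180:300,180:380],None,fx=4,fy=4,interpolation=cv2.INTER_CUBIC))
E
python3 look.py 11
```

```text
[0.5264 0.2409 0.1781] [ 1.7996e+02  3.0000e-02 -1.0000e-02] [-0.4  0.1  0.2] 0.0915810086738021
red [{'at': [0.4957, 0.5555], 'p': 0.88}]
```

View pics/w11z.png

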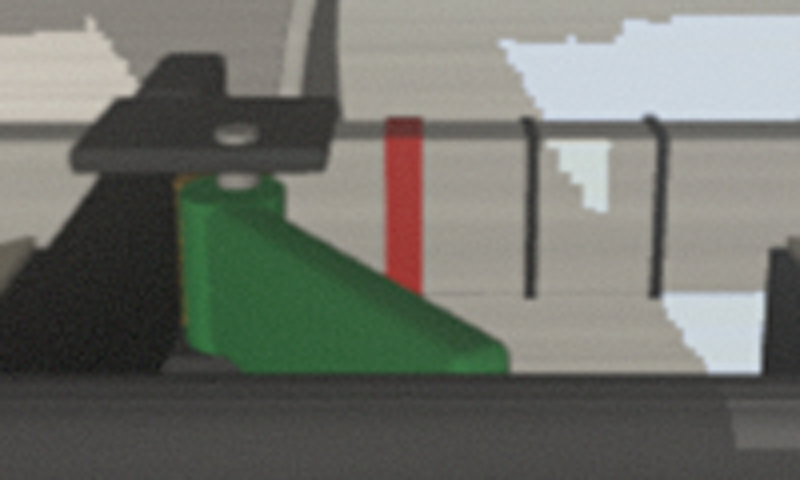

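The bar stayed put (red line at y≈0.2444). About 8 mm remain (cheek edge at zoom column 328, red edge at 386). Next 6 mm.

>>> drive_tool(
  motion=[
    {"tx": 0, "ty": 1.5, "tz": 0, "ax": 0, "ay": 0, "az": 0, "gripper": 1},
    {"tx": 0, "ty": 3, "tz": 0, "ax": 0, "ay": 0, "az": 0, "gripper": 1},
    {"tx": 0, "ty": 4.5, "tz": 0, "ax": 0, "ay": 0, "az": 0, "gripper": 1},
    {"tx": 0, "ty": 6, "tz": 0, "ax": 0, "ay": 0, "az": 0, "gripper": 1},
    {"tx": 0, "ty": 6, "tz": 0, "ax": 0, "ay": 0, "az": 0, "gripper": 1},
  ],
)

```text
time_s: 22.9
eef_pos: [0.5265, 0.235, 0.1782]
ee_rot: [180.0, 0.0, -0.0]
ft_force: [-0.9, 0.8, 0.3]
grip_width: 0.0915
```

```bash
python3 look.py 12
```

```text
[0.5265 0.235  0.1782] [ 1.7999e+02  1.0000e-02 -1.0000e-02] [-0.9  0.8  0.3] 0.09152171425107186
red [{'at': [0.4721, 0.5607], 'p': 0.61}]
```

View pics/w12z.png

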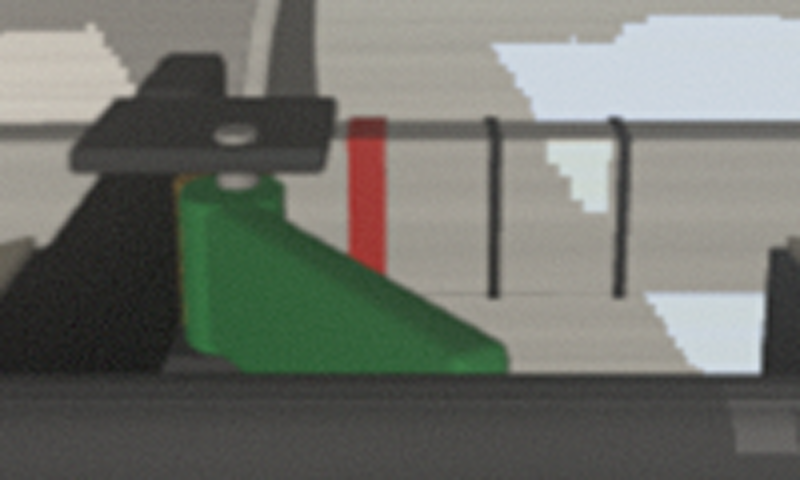

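```bash
cat > meas.py <<'E'
from h import *
import sys
# meas.py img : red outer edge & cheek edge subpixel
n=sys.argv[1]; c=ctrl.calibration('wrist')
w=cv2.imread(f'pics/w{n}.png').astype(float)
red=w[:,:,2]-(w[:,:,0]+w[:,:,1])/2
def cross(v,lo,hi,th):
    for i in range(lo,hi):
        if v[i]<th<=v[i+1]: return i+(th-v[i])/(v[i+1]-v[i])
for r in range(214,248,3):
    x=cross(red[r],220,330,45)
    if x: print('red row',r,round(x,2),onz(c,(x,r),.142).round(4)[:2])
g=w.mean(2)
for r in range(205,224,2):
    a=g[r]; i0=235
    # last dark->bright from cheek (<75) 
    x=cross(a,i0,300,85 if r<218 else 100); print('cheek row',r,None if x is None else (round(x,2),[onz(c,(x,r),z).round(4)[1] for z in(.132,.147,.162)],onz(c,(x,r),.162).round(4)[0]))
E
python3 meas.py 12
python3 - <<'E'
import cv2;w=cv2.imread('pics/w12.png').mean(2).astype(int)
for r in range(203,226,2): print(r,w[r,250:275].tolist())
E
```

```text
red row 214 266.46 [0.5396 0.245 ]
red row 217 266.15 [0.5377 0.2452]
red row 220 266.38 [0.5357 0.2451]
red row 223 266.39 [0.5338 0.2451]
red row 226 266.39 [0.5318 0.2451]
red row 229 266.4 [0.5298 0.2451]
red row 232 266.45 [0.5278 0.2451]
red row 235 266.48 [0.5258 0.2451]
red row 238 266.49 [0.5238 0.2452]
red row 241 266.45 [0.5218 0.2452]
red row 244 267.71 [0.5197 0.2444]
red row 247 272.98 [0.5177 0.2411]
cheek row 205 (np.float64(263.05), [np.float64(0.2476), np.float64(0.2467), np.float64(0.2457)], np.float64(0.5507))
cheek row 207 (np.float64(263.2), [np.float64(0.2475), np.float64(0.2466), np.float64(0.2457)], np.float64(0.5496))
cheek row 209 (np.float64(263.0), [np.float64(0.2477), np.float64(0.2467), np.float64(0.2458)], np.float64(0.5484))
cheek row 211 (np.float64(263.49), [np.float64(0.2474), np.float64(0.2465), np.float64(0.2456)], np.float64(0.5473))
cheek row 213 (np.float64(263.47), [np.float64(0.2474), np.float64(0.2465), np.float64(0.2456)], np.float64(0.5461))
cheek row 215 (np.float64(261.75), [np.float64(0.2486), np.float64(0.2476), np.float64(0.2466)], n
[... 1151 characters left out ...]
69, 69, 66]
215 [53, 52, 50, 55, 56, 54, 55, 53, 54, 51, 53, 58, 94, 136, 144, 136, 122, 97, 89, 91, 92, 93, 91, 91, 93]
217 [64, 64, 67, 66, 64, 65, 64, 68, 65, 66, 58, 69, 116, 152, 159, 154, 137, 102, 88, 91, 93, 90, 93, 93, 93]
219 [72, 69, 71, 69, 70, 72, 72, 71, 71, 74, 64, 92, 133, 152, 157, 153, 144, 107, 89, 93, 90, 92, 92, 89, 93]
221 [63, 64, 61, 64, 64, 65, 66, 63, 65, 62, 72, 110, 147, 154, 152, 153, 143, 108, 88, 90, 90, 91, 92, 92, 91]
223 [108, 111, 111, 106, 107, 108, 107, 111, 106, 115, 132, 148, 155, 153, 153, 153, 143, 106, 88, 91, 89, 90, 93, 93, 88]
225 [115, 145, 154, 152, 153, 154, 153, 154, 151, 151, 151, 153, 153, 149, 151, 151, 143, 107, 88, 92, 88, 91, 90, 92, 91]
```

About 1.8 mm to go by sub-pixel measurement (cheek at y=0.2467, red edge at 0.2449).

>>> drive_tool(
  motion=[
    {"tx": 0, "ty": 0.6, "tz": 0, "ax": 0, "ay": 0, "az": 0, "gripper": 1},
    {"tx": 0, "ty": 1.2, "tz": 0, "ax": 0, "ay": 0, "az": 0, "gripper": 1},
    {"tx": 0, "ty": 1.8, "tz": 0, "ax": 0, "ay": 0, "az": 0, "gripper": 1},
    {"tx": 0, "ty": 1.8, "tz": 0, "ax": 0, "ay": 0, "az": 0, "gripper": 1},
  ],
)

```text
time_s: 23.4
eef_pos: [0.5266, 0.2335, 0.1783]
ee_rot: [-180.0, -0.0, 0.0]
ft_force: [-0.3, 1.2, -0.1]
grip_width: 0.0917
```

```bash
python3 look.py 13; python3 meas.py 13;  python3 - <<'E'
import cv2;w=cv2.imread('pics/w13.png').mean(2).astype(int)
for r in range(203,232,2): print(r,w[r,250:275].tolist())
E
```

```text
[0.5266 0.2335 0.1783] [-1.8e+02 -1.0e-02  0.0e+00] [-0.3  1.2 -0.1] 0.09170895840988981
red [{'at': [0.3468, 0.6448], 'p': 0.25}]
red row 214 264.4 [0.5396 0.2448]
red row 217 263.69 [0.5377 0.2453]
red row 220 263.65 [0.5357 0.2453]
red row 223 263.98 [0.5338 0.2451]
red row 226 264.05 [0.5318 0.2451]
red row 229 264.06 [0.5298 0.2451]
red row 232 264.1 [0.5278 0.2451]
red row 235 264.15 [0.5258 0.2451]
red row 238 264.38 [0.5238 0.245 ]
red row 241 264.34 [0.5218 0.2451]
red row 244 266.9 [0.5197 0.2435]
red row 247 272.88 [0.5177 0.2397]
cheek row 205 (np.float64(263.1), [np.float64(0.2461), np.float64(0.2452), np.float64(0.2443)], np.float64(0.5507))
cheek row 207 (np.float64(263.18), [np.float64(0.2461), np.float64(0.2452), np.float64(0.2442)], np.float64(0.5496))
cheek row 209 (np.float64(263.02), [np.float64(0.2462), np.float64(0.2453), np.float64(0.2443)], np.float64(0.5484))
cheek row 211 (np.float64(263.98), [np.float64(0.2456), np.float64(0.2447), np.float64(0.2438)], np.float64(0.5473))
cheek row 213 (np.float64(273.86), [np.float64(0.2392), np.float64(0.2388), np.float6
[... 1640 characters left out ...]
, 64, 66, 66, 64, 68, 66, 63, 66, 106, 148, 146, 121, 95, 90, 92, 94, 93, 92, 92, 92, 114, 139]
223 [101, 101, 101, 99, 100, 99, 99, 98, 99, 105, 121, 145, 153, 149, 127, 101, 90, 90, 92, 91, 90, 91, 93, 112, 138]
225 [121, 149, 155, 156, 155, 156, 154, 156, 155, 152, 152, 153, 154, 148, 127, 101, 88, 91, 89, 91, 88, 89, 94, 110, 139]
227 [74, 114, 146, 152, 150, 150, 150, 150, 150, 148, 150, 151, 151, 146, 129, 99, 88, 91, 93, 89, 92, 89, 93, 109, 138]
229 [77, 118, 149, 153, 153, 149, 151, 151, 151, 152, 151, 152, 155, 147, 130, 100, 86, 87, 90, 91, 93, 87, 90, 103, 127]
231 [77, 114, 154, 154, 157, 154, 154, 153, 155, 156, 155, 156, 157, 150, 132, 99, 88, 91, 93, 92, 91, 92, 89, 104, 130]
```

View pics/w13z.png

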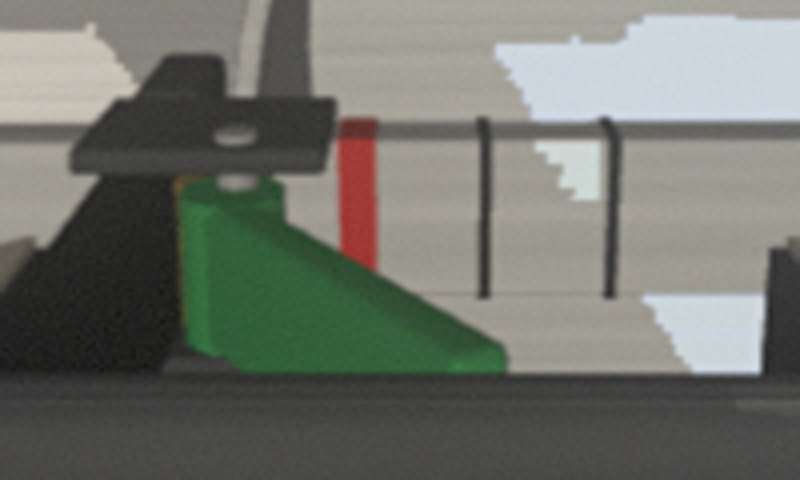

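The leg is within ~0.3 mm of the line (cheek at 0.2452, red edge at 0.2450). Nudging 0.4 mm, then narrowing the jaws while moving the tool outwards by half the closing, so the outer finger stays on the handle.

>>> drive_tool(
  motion=[
    {"tx": 0, "ty": 0.4, "tz": 0, "ax": 0, "ay": 0, "az": 0, "gripper": 1},
    {"tx": 0, "ty": 0.4, "tz": 0, "ax": 0, "ay": 0, "az": 0, "gripper": 1},
    {"tx": 0, "ty": 0.4, "tz": 0, "ax": 0, "ay": 0, "az": 0, "gripper": 1},
  ],
)

```text
time_s: 23.8
eef_pos: [0.5266, 0.2332, 0.1783]
ee_rot: [-180.0, -0.0, -0.0]
ft_force: [0.3, 1.3, 0.3]
grip_width: 0.0916
```

>>> drive_tool(
  motion=[
    {"tx": 0, "ty": -1.8, "tz": 0, "ax": 0, "ay": 0, "az": 0, "gripper": 0.96},
    {"tx": 0, "ty": -3.7, "tz": 0, "ax": 0, "ay": 0, "az": 0, "gripper": 0.92},
    {"tx": 0, "ty": -5.5, "tz": 0, "ax": 0, "ay": 0, "az": 0, "gripper": 0.88},
    {"tx": 0, "ty": -7.4, "tz": 0, "ax": 0, "ay": 0, "az": 0, "gripper": 0.84},
    {"tx": 0, "ty": -9.2, "tz": 0, "ax": 0, "ay": 0, "az": 0, "gripper": 0.8},
    {"tx": 0, "ty": -11, "tz": 0, "ax": 0, "ay": 0, "az": 0, "gripper": 0.76},
    {"tx": 0, "ty": -12.9, "tz": 0, "ax": 0, "ay": 0, "az": 0, "gripper": 0.72},
    {"tx": 0, "ty": -12.9, "tz": 0, "ax": 0, "ay": 0, "az": 0, "gripper": 0.72},
    {"tx": 0, "ty": -12.9, "tz": 0, "ax": 0, "ay": 0, "az": 0, "gripper": 0.72},
  ],
)

```text
time_s: 24.7
eef_pos: [0.5265, 0.2461, 0.1782]
ee_rot: [180.0, 0.0, 0.0]
ft_force: [0.0, 0.9, 0.2]
grip_width: 0.0666
```

```bash
python3 look.py 14; python3 meas.py 14
```

```text
[0.5265 0.2461 0.1782] [1.8e+02 0.0e+00 1.0e-02] [0.  0.9 0.2] 0.066568036934364
red [{'at': [0.5073, 0.5517], 'p': 0.96}]
red row 214 284.28 [0.5396 0.2448]
red row 217 283.89 [0.5376 0.2451]
red row 220 283.92 [0.5357 0.245 ]
red row 223 283.9 [0.5337 0.2451]
red row 226 284.0 [0.5317 0.245 ]
red row 229 284.0 [0.5298 0.245 ]
red row 232 284.04 [0.5278 0.245 ]
red row 235 284.01 [0.5258 0.245 ]
red row 238 284.0 [0.5237 0.245 ]
red row 241 287.9 [0.5217 0.2425]
cheek row 205 (np.float64(283.02), [np.float64(0.2456), np.float64(0.2456), np.float64(0.2456)], np.float64(0.5507))
cheek row 207 (np.float64(283.26), [np.float64(0.2454), np.float64(0.2455), np.float64(0.2455)], np.float64(0.5495))
cheek row 209 (np.float64(284.24), [np.float64(0.2448), np.float64(0.2449), np.float64(0.245)], np.float64(0.5484))
cheek row 211 (np.float64(292.92), [np.float64(0.2392), np.float64(0.2396), np.float64(0.2401)], np.float64(0.5472))
cheek row 213 (np.float64(256.29), [np.float64(0.263), np.float64(0.2618), np.float64(0.2605)], np.float64(0.5461))
cheek row 215 (np.float64(257.01), [np.float64(0.2626), np.float64(0.2614), np.float64(0.2601)], np.float64(0.5449))
cheek row 217 (np.float64(284.28), [np.float64(0.2448), np.float64(0.2448), np.float64(0.2449)], np.float64(0.5437))
cheek row 219 (np.float64(290.9), [np.float64(0.2404), np.float64(0.2408), np.float64(0.2412)], np.float64(0.5426))
cheek row 221 (np.float64(287.83), [np.float64(0.2424), np.float64(0.2427), np.float64(0.2429)], np.float64(0.5414))
cheek row 223 (np.float64(258.62), [np.float64(0.2616), np.float64(0.2605), np.float64(0.2593)], np.float64(0.5402))
```

View pics/w14z.png

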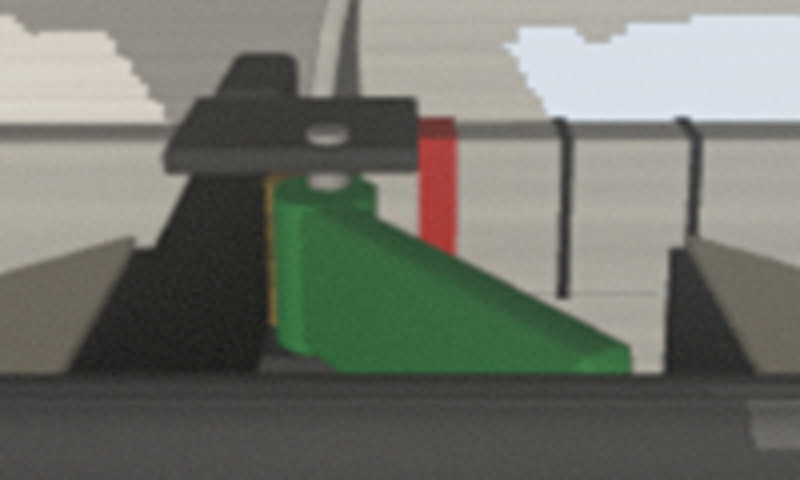

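With the camera now straight above, the cheek edge (zoom column 417) meets the red edge (418). The lever is still open. Now squeezing it gradually with the same compensation.

>>> drive_tool(
  motion=[
    {"tx": 0, "ty": -1.4, "tz": 0, "ax": 0, "ay": 0, "az": 0, "gripper": 0.69},
    {"tx": 0, "ty": -2.8, "tz": 0, "ax": 0, "ay": 0, "az": 0, "gripper": 0.66},
    {"tx": 0, "ty": -4.1, "tz": 0, "ax": 0, "ay": 0, "az": 0, "gripper": 0.63},
    {"tx": 0, "ty": -5.5, "tz": 0, "ax": 0, "ay": 0, "az": 0, "gripper": 0.6},
    {"tx": 0, "ty": -6.9, "tz": 0, "ax": 0, "ay": 0, "az": 0, "gripper": 0.57},
    {"tx": 0, "ty": -8.3, "tz": 0, "ax": 0, "ay": 0, "az": 0, "gripper": 0.54},
    {"tx": 0, "ty": -9.7, "tz": 0, "ax": 0, "ay": 0, "az": 0, "gripper": 0.51},
    {"tx": 0, "ty": -9.7, "tz": 0, "ax": 0, "ay": 0, "az": 0, "gripper": 0.51},
    {"tx": 0, "ty": -9.7, "tz": 0, "ax": 0, "ay": 0, "az": 0, "gripper": 0.51},
  ],
)

```text
time_s: 25.7
eef_pos: [0.5266, 0.2563, 0.1783]
ee_rot: [-180.0, -0.0, 0.0]
ft_force: [-0.0, 1.6, 0.6]
grip_width: 0.0468
```

```bash
python3 look.py 15; python3 meas.py 15 | grep -E "red|row 20"
```

```text
[0.5266 0.2563 0.1783] [-1.7996e+02 -2.0000e-02  2.0000e-02] [-0.   1.6  0.6] 0.04680632244940229
red [{'at': [0.5325, 0.5598], 'p': 0.73}]
red row 214 300.82 [0.5396 0.2449]
red row 217 300.54 [0.5376 0.2451]
red row 220 300.73 [0.5357 0.2449]
red row 223 300.31 [0.5337 0.2452]
red row 226 300.38 [0.5317 0.2451]
red row 229 300.39 [0.5297 0.2451]
red row 232 300.41 [0.5278 0.245 ]
red row 235 300.45 [0.5257 0.245 ]
red row 238 300.33 [0.5237 0.245 ]
red row 241 300.32 [0.5217 0.245 ]
red row 244 300.22 [0.5197 0.245 ]
red row 247 303.86 [0.5176 0.2427]
cheek row 205 (np.float64(297.76), [np.float64(0.2464), np.float64(0.2471), np.float64(0.2478)], np.float64(0.5507))
cheek row 207 (np.float64(298.11), [np.float64(0.2462), np.float64(0.2469), np.float64(0.2476)], np.float64(0.5495))
cheek row 209 (np.float64(299.07), [np.float64(0.2455), np.float64(0.2463), np.float64(0.2471)], np.float64(0.5484))
```

View pics/w15z.png

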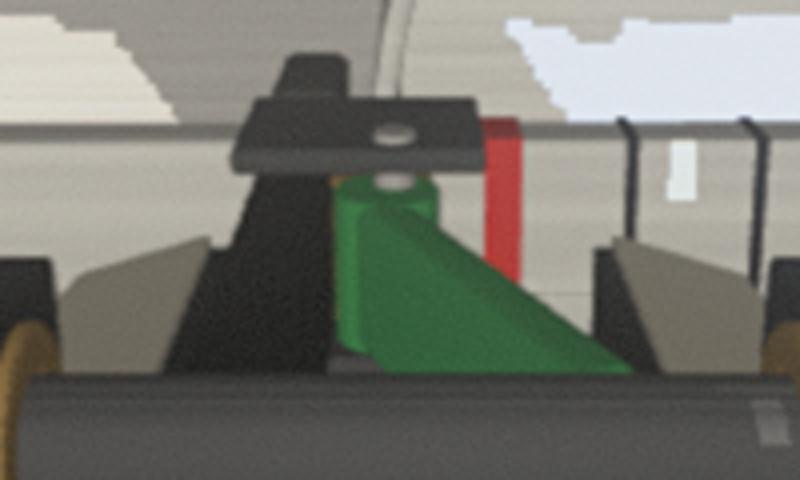

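The leg crept out about 0.6 mm (cheek at 0.2457, red at 0.245). Correcting that while continuing.

>>> drive_tool(
  motion=[
    {"tx": 0, "ty": 0.6, "tz": 0, "ax": 0, "ay": 0, "az": 0, "gripper": 0.51},
    {"tx": 0, "ty": -0.7, "tz": 0, "ax": 0, "ay": 0, "az": 0, "gripper": 0.48},
    {"tx": 0, "ty": -2.1, "tz": 0, "ax": 0, "ay": 0, "az": 0, "gripper": 0.45},
    {"tx": 0, "ty": -3.5, "tz": 0, "ax": 0, "ay": 0, "az": 0, "gripper": 0.42},
    {"tx": 0, "ty": -4.9, "tz": 0, "ax": 0, "ay": 0, "az": 0, "gripper": 0.39},
    {"tx": 0, "ty": -6.2, "tz": 0, "ax": 0, "ay": 0, "az": 0, "gripper": 0.36},
    {"tx": 0, "ty": -6.2, "tz": 0, "ax": 0, "ay": 0, "az": 0, "gripper": 0.36},
    {"tx": 0, "ty": -6.2, "tz": 0, "ax": 0, "ay": 0, "az": 0, "gripper": 0.36},
  ],
)

```text
time_s: 26.6
eef_pos: [0.5265, 0.2624, 0.1782]
ee_rot: [-180.0, -0.0, 0.0]
ft_force: [-0.2, 1.6, 0.2]
grip_width: 0.0331
```

```bash
python3 look.py 16; python3 meas.py 16 | grep -E "red|row 20"
```

```text
[0.5265 0.2624 0.1782] [-1.7997e+02 -0.0000e+00  2.0000e-02] [-0.2  1.6  0.2] 0.03310663567999655
red [{'at': [0.5505, 0.5521], 'p': 0.67}]
red row 214 312.55 [0.5395 0.2438]
red row 217 312.9 [0.5376 0.2435]
red row 220 313.31 [0.5356 0.2432]
red row 223 310.9 [0.5337 0.2447]
red row 226 310.31 [0.5317 0.245 ]
red row 229 310.29 [0.5297 0.245 ]
red row 232 310.33 [0.5277 0.2449]
red row 235 310.14 [0.5257 0.245 ]
red row 238 309.92 [0.5237 0.2451]
red row 241 309.95 [0.5217 0.245 ]
red row 244 309.95 [0.5196 0.245 ]
red row 247 309.78 [0.5176 0.245 ]
cheek row 205 None
cheek row 207 None
cheek row 209 None
```

View pics/w16z.png

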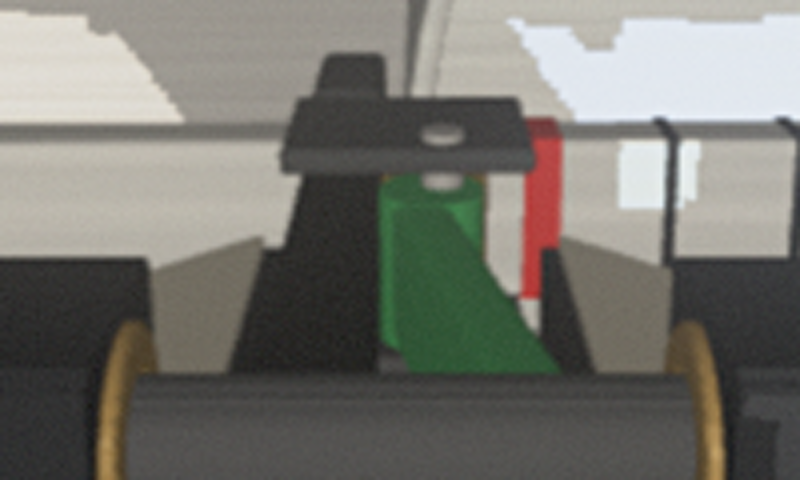

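Run:
```python
from h import *
c=ctrl.calibration('wrist'); w=cv2.imread('pics/w16.png').mean(2).astype(int)
for r in (204,205,206,207,217,219,220): print(r,w[r,300:322].tolist())
for u,z in (((309.1,205),.137),((313.2,219),.162)): print(onz(c,u,z))
```

```text
204 [102, 100, 101, 104, 105, 105, 100, 103, 112, 143, 178, 185, 183, 183, 186, 183, 183, 183, 184, 202, 226, 230]
205 [58, 60, 61, 58, 60, 61, 62, 61, 72, 106, 155, 183, 185, 181, 181, 183, 183, 186, 181, 187, 195, 213]
206 [63, 67, 67, 68, 62, 67, 68, 67, 65, 92, 138, 179, 185, 184, 184, 183, 181, 184, 182, 179, 183, 200]
207 [63, 68, 67, 65, 71, 64, 68, 65, 66, 79, 131, 182, 190, 186, 187, 188, 188, 185, 187, 185, 184, 187]
217 [76, 74, 75, 75, 77, 75, 78, 75, 78, 76, 78, 78, 76, 91, 104, 108, 109, 109, 108, 113, 139, 178]
219 [83, 84, 85, 82, 83, 80, 83, 88, 84, 87, 84, 85, 86, 86, 95, 106, 108, 106, 106, 111, 138, 175]
220 [81, 82, 80, 85, 80, 85, 83, 81, 82, 83, 84, 84, 84, 84, 97, 105, 108, 109, 106, 109, 139, 175]
[0.54397745 0.24564698 0.137     ]
[0.5424995  0.24525361 0.162     ]
```

The leg is on the line within ~0.2 mm. Final squeeze through the cam bite: first to 24 mm and check.

>>> drive_tool(
  motion=[
    {"tx": 0, "ty": -0.9, "tz": 0, "ax": 0, "ay": 0, "az": 0, "gripper": 0.34},
    {"tx": 0, "ty": -1.8, "tz": 0, "ax": 0, "ay": 0, "az": 0, "gripper": 0.32},
    {"tx": 0, "ty": -2.7, "tz": 0, "ax": 0, "ay": 0, "az": 0, "gripper": 0.3},
    {"tx": 0, "ty": -3.6, "tz": 0, "ax": 0, "ay": 0, "az": 0, "gripper": 0.28},
    {"tx": 0, "ty": -4.4, "tz": 0, "ax": 0, "ay": 0, "az": 0, "gripper": 0.26},
    {"tx": 0, "ty": -4.4, "tz": 0, "ax": 0, "ay": 0, "az": 0, "gripper": 0.26},
    {"tx": 0, "ty": -4.4, "tz": 0, "ax": 0, "ay": 0, "az": 0, "gripper": 0.26},
  ],
)

```text
time_s: 27.4
eef_pos: [0.5265, 0.2667, 0.1783]
ee_rot: [-180.0, -0.0, 0.0]
ft_force: [1.5, 3.3, -0.4]
grip_width: 0.024
```

```bash
cat > m2.py <<'E'
from h import *
import sys
n=sys.argv[1]; c=ctrl.calibration('wrist'); w=cv2.imread(f'pics/w{n}.png').astype(float)
g=w.mean(2); red=w[:,:,2]-(w[:,:,0]+w[:,:,1])/2
def first(v,lo,hi,th):
    for i in range(lo,hi):
        if v[i]<th<=v[i+1]: return i+(th-v[i])/(v[i+1]-v[i])
rs=[onz(c,(first(red[r],270,350,45)+.25,r),.142)[1] for r in range(230,244,2) if first(red[r],270,350,45)]
bs=[onz(c,(first(g[r],285,340,118),r),.137)[1] for r in (205,206,207) if first(g[r],285,340,118)]
print('red',np.round(rs,4),'cheek low',np.round(bs,4));
E
python3 look.py 17; python3 m2.py 16; python3 m2.py 17;python3 m2.py 15
```

```text
[0.5265 0.2667 0.1783] [-1.7997e+02 -0.0000e+00  2.0000e-02] [ 1.5  3.3 -0.4] 0.024022385741532117
red [{'at': [0.5661, 0.5612], 'p': 0.93}]
red [0.2489 0.2489 0.249  0.249  0.2491 0.249  0.249 ] cheek low [0.2497 0.2495 0.2494]
red [0.2444 0.2443 0.2443 0.2443 0.2444 0.2442 0.2412] cheek low [0.2452 0.245  0.2448]
red [0.2552 0.2552 0.2551 0.2552 0.2552 0.2551 0.2551] cheek low [0.2565 0.2564 0.2563]
```

View pics/w17z.png

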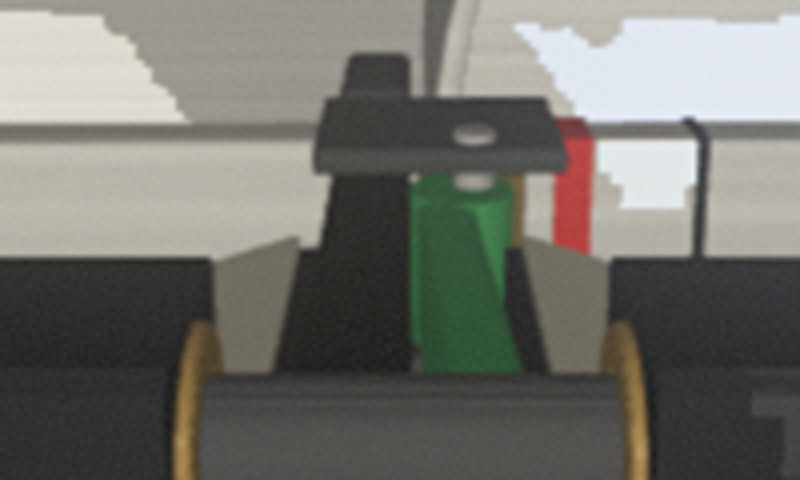

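The leg is holding at ~0.3 mm off the line, lever nearly upright. Completing the closing.

>>> drive_tool(
  motion=[
    {"tx": 0, "ty": -0.6, "tz": 0, "ax": 0, "ay": 0, "az": 0, "gripper": 0.245},
    {"tx": 0, "ty": -1.1, "tz": 0, "ax": 0, "ay": 0, "az": 0, "gripper": 0.23},
    {"tx": 0, "ty": -1.5, "tz": 0, "ax": 0, "ay": 0, "az": 0, "gripper": 0.22},
    {"tx": 0, "ty": -1.6, "tz": 0, "ax": 0, "ay": 0, "az": 0, "gripper": 0.2},
    {"tx": 0, "ty": -1.6, "tz": 0, "ax": 0, "ay": 0, "az": 0, "gripper": 0.15},
    {"tx": 0, "ty": -1.6, "tz": 0, "ax": 0, "ay": 0, "az": 0, "gripper": 0.15},
    {"tx": 0, "ty": -1.6, "tz": 0, "ax": 0, "ay": 0, "az": 0, "gripper": 0.15},
    {"tx": 0, "ty": -1.6, "tz": 0, "ax": 0, "ay": 0, "az": 0, "gripper": 0.15},
  ],
  newtons=40,
)

```text
time_s: 28.3
eef_pos: [0.5265, 0.268, 0.1783]
ee_rot: [-180.0, -0.0, 0.0]
ft_force: [0.4, 3.4, 0.4]
grip_width: 0.019
```

```bash
python3 look.py 18; python3 m2.py 18
python3 - <<'E'
from h import *
print(ctrl.observe()['ft_torque'])
a,ca=snap('scene','s18.png');b,cb=snap('side','d18.png')
cv2.imwrite('pics/z18.png',np.hstack([cv2.resize(a[120:290,240:430],None,fx=2.1,fy=2.1),cv2.resize(b[100:270,180:370],None,fx=2.1,fy=2.1)]))
E
```

```text
[0.5265 0.268  0.1783] [-1.8e+02 -0.0e+00  1.0e-02] [0.4 3.4 0.4] 0.01899875660148719
red [{'at': [0.5734, 0.5612], 'p': 0.71}]
red [0.2436 0.2437 0.2438 0.2438 0.2437 0.2437 0.2437] cheek low [0.2446 0.2444 0.244 ]
[0.29351731 0.11017771 0.13252422]
```

View pics/w18z.png

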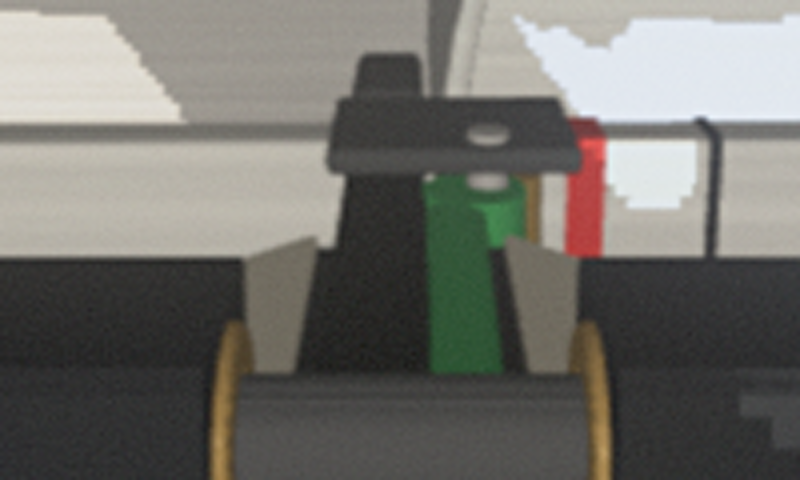

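View pics/z18.png

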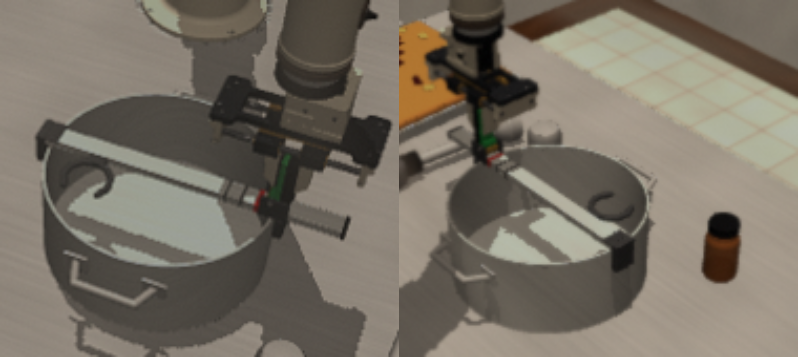

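The lever is upright against the handle (width 19.0 mm reading; the 26 mm bar read 25.5) and the red edge is still at the cheek. About 3 N of residual pull remains; relieving it gently.

>>> drive_tool(
  motion=[
    {"tx": 0, "ty": -0.4, "tz": 0, "ax": 0, "ay": 0, "az": 0, "gripper": 0.15},
    {"tx": 0, "ty": -0.8, "tz": 0, "ax": 0, "ay": 0, "az": 0, "gripper": 0.15},
    {"tx": 0, "ty": -0.8, "tz": 0, "ax": 0, "ay": 0, "az": 0, "gripper": 0.15},
    {"tx": 0, "ty": -0.8, "tz": 0, "ax": 0, "ay": 0, "az": 0, "gripper": 0.15},
    {"tx": 0, "ty": -0.8, "tz": 0, "ax": 0, "ay": 0, "az": 0, "gripper": 0.15},
  ],
)

```text
time_s: 29.0
eef_pos: [0.5266, 0.2681, 0.1782]
ee_rot: [180.0, 0.0, -0.0]
ft_force: [-0.6, -0.5, 2.2]
grip_width: 0.0196
```

```bash
python3 look.py 19; python3 m2.py 19
python3 - <<'E'
from h import *
a,ca=snap('scene','s19.png');b,cb=snap('side','d19.png')
c=ctrl.calibration('wrist');w=cv2.imread('pics/w19.png').mean(2).astype(int)
for r in (217,219): print(r,w[r,316:336].tolist())
for k,x in ((323,219),(324,219),(325,219),(326,219)): print(k,onz(c,(k,x),.162)[1].round(4))
o={}
for cam,c in(('scene',ca),('side',cb)): o[cam]=marks(cam,['spice_jar_mid','shaker_mid','pot_rim','fixed_foot'])
print(o)
for l in('spice_jar_mid','shaker_mid','pot_rim','fixed_foot'):
    if o['scene'][l] and o['side'][l]: print(l,tri([(ca,o['scene'][l][0][1:]),(cb,o['side'][l][0][1:])]).round(4))
th=np.linspace(0,2*np.pi,73)
P=np.c_[.528+.15*np.cos(th),.112+.15*np.sin(th),0*th+.13]
for i,c in((a,ca),(b,cb)):
    for u in proj(c,P): cv2.circle(i,tuple(int(q*4) for q in u),3,(0,0,255),-1,shift=2)
cv2.imwrite('pics/z19.png',np.hstack([cv2.resize(a[130:290,240:400],None,fx=2.5,fy=2.5),cv2.resize(b[130:290,180:340],None,fx=2.5,fy=2.5)]))
E
```

```text
[0.5266 0.2681 0.1782] [ 1.7995e+02  1.0000e-02 -2.0000e-02] [-0.6 -0.5  2.2] 0.01955972817806451
red [{'at': [0.5746, 0.5598], 'p': 0.87}]
red [0.2437 0.2437 0.2437 0.2438 0.2438 0.2438 0.2437] cheek low [0.2447 0.2443 0.2441]
217 [76, 77, 77, 77, 80, 79, 80, 78, 85, 97, 111, 115, 120, 128, 142, 187, 232, 232, 230, 231]
219 [85, 86, 84, 83, 85, 87, 86, 83, 84, 95, 105, 113, 117, 130, 142, 188, 230, 231, 229, 229]
323 0.2454
324 0.2449
325 0.2443
326 0.2438
{'scene': {'spice_jar_mid': [(0.87, 225.2, 251.8), (0.22, 318.1, 202.6)], 'shaker_mid': [(0.74, 373.8, 297.8)], 'pot_rim': [(0.78, 317.9, 201.1)], 'fixed_foot': [(0.96, 261.6, 192.1)]}, 'side': {'spice_jar_mid': [(0.57, 330.3, 216.6)], 'shaker_mid': [(0.59, 246.5, 170.2)], 'pot_rim': [(0.97, 250.3, 191.6)], 'fixed_foot': [(0.84, 286.8, 223.4)]}}
spice_jar_mid [ 0.7132 -0.0608  0.0465]
shaker_mid [0.6871 0.3313 0.0416]
pot_rim [0.528  0.1175 0.138 ]
fixed_foot [ 0.5319 -0.0441  0.1074]
```

View pics/z19.png

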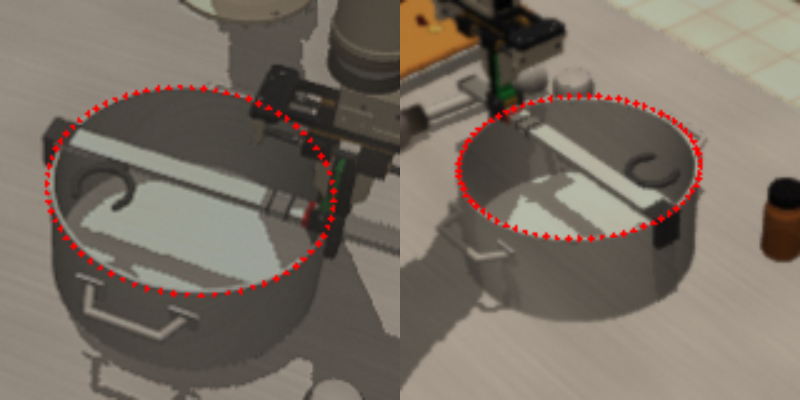

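View pics/w19z.png

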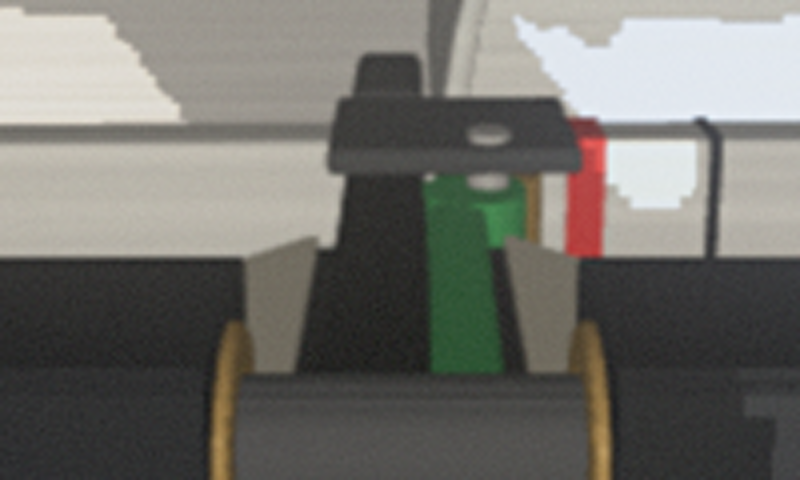

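Everything holds: the pot overlay is unchanged, the force is near zero, the lever is upright on the handle, and the leg is within ~0.5 mm of the red line. Handing in.

```bash
python3 -c "
from cell import ctrl
s=ctrl.observe();print(s['eef_pos'],s['ft_force'],s['grip_width'],s['time_s']);print(ctrl.hand_in())"
```

```text
[0.52661882 0.26819023 0.17823724] [ 0.00507084 -1.74012329  2.12396125] 0.019555610241813973 29.6
the job is handed in; nothing more can be done
None
```

The bar is across the pot rim with both feet outside the wall. With the lever still open I drew the leg in to the red line, then squeezed the lever closed against the handle. I handed in at 29.6 s, still pinching both at a 40 N setting.

**Last checks:**
- **Leg:** the inner edge measured 0.2 to 0.7 mm outside the red line's edge in the wrist view.
- **Lever:** it stood upright, flat on the handle. The jaw reading was 19.6 mm against the nominal 20 to 21 mm; the 26 mm bar had read 25.5 mm, so I took it as closed.
- **Pot and neighbours:** the rim overlay still fitted both fixed views. The jar and shaker were standing; the network put the shaker about 1 cm from its first reading, which I took as its error. I did not re-measure the blender, but nothing came near it.
- **Bar:** it slid about 1.2 mm on the rim towards its fixed-foot end while the cam bit, leaving about 2 mm at the leg and 4 mm at the fixed foot. It looked level in the last pictures; I did not measure its tilt.
- **Force:** it was about 2 N or less on each axis at hand-in, after I relieved a 3.4 N pull.

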